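Seat the prize board and hold the clip open over its edge

ROBOT

A 6-joint arm with a two-finger parallel gripper is mounted at the origin on the work surface. World frame = base frame: x ahead of the robot, y to its left, z up, the work surface at z = 0. Lengths are in m, angles in rad, forces in N, time in s.
With the tool pointing down it reaches from about 0.275 to 0.85 m from the base axis. Payload 19 kg.
Tool frame: the origin (TCP) lies at the very end of the fingers, on their centre line; the grasp point (between the pads) lies behind it (ctrl.hold_point_z is the x of the grasp point in the tool frame, in m); x points along the fingers, z is the direction in which the jaws open and shut, and the axes are right-handed (so a half turn about x gives the same grasp; the last joint's range is limited). The gripper opens to 85 mm and grips with 20 to 120 N. Pads are 22 mm wide; open, the fingers measure 114 mm over their backs; the gripper's body (76 mm by 85 mm) begins 54 mm behind the grasp point. The pads swing forward as they close: fully open they stand 13 mm farther back than shut.
Start: joints at [1.064, 0.15, 1.437, -0, 1.554, -0.134], TCP at [0.209, 0.535, 0.231] pointing down, gripper open.
Joint ranges: [-2.8, 2.8], [-0.68, 2.1], [0.12, 2.68], [-1.39, 4.53], [0.16, 2.79], [-2.81, 2.81]. Speed limits (rad/s): [1.89, 1.89, 2.22, 3.01, 3.01, 3.01].

INTERFACE

Orientations are given as a rotation vector (axis times angle).
In Python, from cell import ctrl, imaging, order, models gives the robot as it stands.
- The arm moves only by the shell command python3 -m crank 'ROWS' [OPENING] [FORCE]. ROWS is JSON, a list of rows, each an object with "linear": the shift along the world's x, y, z in mm, a list of three; "roll": the turn about the world's z in rad. A call has 1 to 10 rows; each row shifts and turns the pose as measured when the row begins; what a row does not reach is not made up. A row lasts 1/12 s, in which the tool goes at most 41.7 mm and 7.16 degrees, less where a joint would pass 70% of its speed; a pose out of reach is approached as far as the arm can. A call with a gripper value outside its range is refused whole. OPENING is the opening, from -1 (shut) to 1 (fully open), set as the call begins (- or left out, the last holds). The fingers move at their own pace and stop on an object; FORCE is the grip in N (left out, the last holds). Time passes only in rows, so rows that do not move let the fingers close. It gives the time, the measured TCP pose, the force and the opening at its end, in the units of the state.
- ctrl.state(): the state, without advancing time (a new reading comes with each control period).
- imaging.read_camera(name): name is "scene" or "top" or "wrist"; returns a dict with "frame" (420x560x3 uint8, blue, green, red), "fx", "fy", "cx", "cy" (pixels), "eye" and "rotation" of the camera in the world; the wrist camera has in their place "mount" (4x4, takes a point from camera to tool coordinates, whose origin is the TCP and whose axes are the tool frame's). Camera axes: x right, y down, z forward; pixel columns grow to the right and rows downward; lengths in m; the calibration is good to about 2 mm. A picture is of the moment at which its call begins: read the wrist's pose just before it. There is no depth.
- order.close_job(): hands the job in, once; it reports no verdict.
Trained networks look in a picture, given as the dict that the camera call returned (one of the last four; its "shot" number tells which), for a name from the list of things; names that differ only in an ending like _2 or _b are one class to them, and where a whole thing is asked for, a point or a joint stands for the part that bears it (a point fixed in the world has none). Each returns a list of dicts, best first, with "p" (0 to 1); they miss things now and then, are a little off and sometimes report something else, mostly with a low value. They report only what shows in the picture. A call takes as long as a camera call. They do not tell look-alikes from the thing itself.
- models.masks_of(target, picture): "pixels" (420x560 bool, what is visible of it).
- models.tip_of(target, picture): "at" ([x, y, z] in m, in world coordinates, good to about 4 mm: a listed point, or the origin of a listed thing).
The state is a dict: "time": time; "qpos": joint angles; "dq": joint speeds; "effort": joint torques, N m; "eef_pos": TCP position; "eef_rot": TCP orientation; "force": force on the tool from outside, world axes, zero at the start; "wrist_torque": the same for the moment, N m; "grip_width": finger opening in m.
Only numpy, scipy, OpenCV 4.12 (cv2) and the standard library are available. Lean on these libraries where they do the work, as an engineer would, in place of code of your own. Each camera call takes 0.05 s, during which the arm holds its last target.

TASK

On the club's prize table, take the larger plywood board out of the rack, push it fully home in the slot of the single-slot stand, centred along the slot, and let go of it. Then squeeze the steel spring clip open, lift it off the rim of the prize box and hold it wide open astride the middle part of the board's top edge, square to the board, with the jaws reaching a good 10 to 25 mm down either side and the clip touching neither board nor stand, so that a helper can slip in a winner's note. Finish while still holding the clip open there, and leave the small board and the other things where they are.

Things in the scene. Friction and masses are not known exactly. Their poses are not given: they have to be found in the camera images.
- board: The larger of two plain plywood prize boards, rigid, 110 mm wide, 100 high, 8 thick, about 70 g, a blank paper panel on both faces. It starts upright in one of the two slots of the rack. Origin: centre of its lower edge; x across its thickness, y along its width, z up. Take it by its top edge, fingers on its two faces.
- board_top (a point): Centre of the larger board's top edge, 100 mm above its origin.
- small_board: The smaller plywood board, 80 mm wide, 70 mm high, 8 mm thick, upright in the rack's other slot. It stays there. Origin: centre of its lower edge, axes as for the larger board.
- rack: Fixed light wooden rack block, 140 (x) x 150 (y) x 35 mm high, with two slots along y at x = -35 and x = +35 mm from its centre; each about 11 mm wide, 113 mm long and 20 mm deep (floor 15 mm above the table). Origin: centre of its underside.
- stand: Fixed display stand near the middle of the table, a brown wooden block 64 (x) x 150 (y) x 46 mm high. One slot along y, open at both ends: V-shaped mouth 20 mm wide narrowing over the top 10 mm, then 10.5 mm wide straight down to its floor 10 mm above the table. Origin: centre of its underside. A board fully home stands on the slot floor, its top edge 110 mm above the table.
- prize_box: Fixed open plywood box, 140 (x) x 200 (y) x 75 mm high, walls 6 mm. The clip is clamped on the rim of its wall on the -x side (centre line of that wall at x = -67 mm). Origin: centre of its underside.
- clip: Steel spring clip clamped upright on the prize box's rim, handles up, jaws down, 80 g. Origin: middle of the pivot line between its halves, 8 mm above the rim at the start. x: direction in which the handles are squeezed and the jaws spread; y: along the jaws and the gripped edge; z: up to the handles. The block between the halves has its underside 8 mm below the origin.
- handles (a point): Midway between the clip's two handle plates, 36 mm above its origin: where to squeeze, closing along the clip's x. The plates are 36 mm wide (y), 4 mm thick, reach 48 mm above the origin and flare to 55 mm over their outsides at the top when closed; squeezed fully they are upright and parallel, 26 mm over their outsides.
- jaw_a (a joint): Opening angle of each half of the clip (both move alike): 0 closed, about 0.03 on the rim, 0.30 fully open (end stop). Springs shut when let go. On each handle it takes about 4 N at the top to start opening, about 9 N at 36 mm above the pivot to stay fully open; a grip of about 25 N is ample.
- tip_a (a point): Inner lower edge of the jaw on the clip's +x side, middle of its 40 mm width (y); 42 mm below the clip's origin when closed, 43 mm when fully open. The gap between the jaws is 4 mm at rest, 24 to 30 mm fully open.
- tip_b (a point): The same point on the jaw on the clip's -x side.
- trophy: Brass-coloured trophy cup, 130 mm high, 68 mm across; a bystander. Origin: centre of its underside.
- trophy_silver: Steel-coloured trophy cup, 110 mm high, 68 mm across; a bystander. Origin: centre of its underside.
- mug: White mug, 85 mm high, 76 mm across; a bystander. Origin: centre of its underside.
- jar: Glass jar, 75 mm high, 60 mm across; a bystander. Origin: centre of its underside.
- tape: Cardboard roll core lying flat, 84 mm across, 25 mm high; a bystander. Origin: centre of its underside.
- peg_clip: Small wooden peg lying flat, 70 x 26 x 10 mm; a bystander, not the clip to use. Origin: centre of its underside.
There are look-alikes about, which are no part of the job. Several things have the shape of the stand; the one meant has the colours described above.

How it is judged:
By the outcome, as a careful person would: the job done as asked, in the order asked, and still so for the second after the job is handed in, while the arm keeps its last pose, push and grip.
It also fails if it takes over 61 s, if anything falls off the work surface, if the arm or the gripper's body presses on something with over 40 N, if the wrist force passes 120 N, or if a joint passes its speed limit or range.

## Working session

There is one attempt and no reset: what is moved stays moved. The work goes in short steps, Python scripts to look and compute and a shell command to move; the robot and the scene stay as the last step left them, time stands still between calls to the robot, and variables do not carry over. Pictures are saved under pics/ and viewed, and the job is handed in when it is done.

```bash
ls; mkdir -p pics; cat > h.py <<'E'
import numpy as np, cv2
from cell import ctrl, imaging, order, models
def proj(pic,P):
    R=np.array(pic["rotation"]);e=np.array(pic["eye"])
    c=R.T@(np.array(P)-e); return pic["fx"]*c[0]/c[2]+pic["cx"],pic["fy"]*c[1]/c[2]+pic["cy"]
def onplane(pic,u,v,z):
    R=np.array(pic["rotation"]);e=np.array(pic["eye"])
    d=R@np.array([(u-pic["cx"])/pic["fx"],(v-pic["cy"])/pic["fy"],1]); return e+d*(z-e[2])/d[2]
E
python3 - <<'E'
from h import *
s=ctrl.state(); print({k:np.round(v,3) for k,v in s.items()}, ctrl.hold_point_z)
for n in("scene","top"):
    p=imaging.read_camera(n); cv2.imwrite(f"pics/{n}0.png",p["frame"])
    print(n,np.round(p["eye"],3),np.round(p["rotation"],3).tolist(),p["fx"],p["shot"])
    for t in("board","small_board","rack","stand","prize_box","clip","handles","tip_a","trophy","mug"):
        r=models.tip_of(t,p); print(t,[(np.round(q["at"],3).tolist(),round(q["p"],2),np.round(proj(p,q["at"])).tolist()) for q in r[:4]])
E
```

```text
pics
{'time': np.float64(0.0), 'qpos': array([ 1.064,  0.151,  1.438,  0.   ,  1.554, -0.134]), 'dq': array([ 0.   , -0.001,  0.   ,  0.   ,  0.001, -0.   ]), 'effort': array([-1.0000e-03, -7.1304e+01, -5.7088e+01, -0.0000e+00,  9.0000e-03,
        0.0000e+00]), 'eef_pos': array([0.209, 0.535, 0.231]), 'eef_rot': array([-0.931,  1.364,  0.93 ]), 'force': array([ 0.554,  0.05 , -0.314]), 'wrist_torque': array([ 0.05 , -0.005, -0.067]), 'grip_width': np.float64(0.085)} -0.0187
scene [1.12  0.27  0.792] [-1.418, -2.179, 0.87] 385.8867414585161 1Traceback (most recent call last):
  File "<stdin>", line 7, in <module>
  File "h.py", line 5, in proj
    c=R.T@(np.array(P)-e); return pic["fx"]*c[0]/c[2]+pic["cx"],pic["fy"]*c[1]/c[2]+pic["cy"]
                                            ~^^^
IndexError: invalid index to scalar variable.
```

```bash
cat > h.py <<'E'
import numpy as np, cv2
from scipy.spatial.transform import Rotation as Ro
from cell import ctrl, imaging, order, models
def cam(pic,st=None):
    if "rotation" in pic: return Ro.from_rotvec(pic["rotation"]).as_matrix(),np.array(pic["eye"])
    st=st or pic["st"]; M=np.array(pic["mount"]); T=Ro.from_rotvec(st["eef_rot"]).as_matrix()
    return T@M[:3,:3], T@M[:3,3]+np.array(st["eef_pos"])
def shot(n,name):
    st=ctrl.state(); p=imaging.read_camera(n); p["st"]=st; cv2.imwrite(f"pics/{name}.png",p["frame"]); return p
def proj(pic,P):
    R,e=cam(pic)
    c=R.T@(np.array(P)-e); return pic["fx"]*c[0]/c[2]+pic["cx"],pic["fy"]*c[1]/c[2]+pic["cy"]
def onplane(pic,u,v,z):
    R,e=cam(pic)
    d=R@np.array([(u-pic["cx"])/pic["fx"],(v-pic["cy"])/pic["fy"],1]); return e+d*(z-e[2])/d[2]
def tips(p,names):
    for t in names:
        r=models.tip_of(t,p); print(t,[(np.round(q["at"],3).tolist(),round(q["p"],2),np.round(proj(p,q["at"])).tolist()) for q in r[:4]])
E
python3 - <<'E'
from h import *
for n in("scene","top"):
    p=shot(n,n+"0"); print(n,np.round(cam(p)[0],3).tolist(),cam(p)[1])
    tips(p,("board","small_board","rack","stand","prize_box","clip","handles"))
print(ctrl.state()["time"])
E
```

```text
scene [[-0.407, 0.666, -0.625], [0.913, 0.292, -0.283], [-0.006, -0.686, -0.728]] [1.12027196 0.26987385 0.79229546]
board [([0.544, 0.264, 0.017], 0.96, [382.0, 271.0])]
small_board [([0.473, 0.26, 0.01], 0.91, [387.0, 251.0]), ([0.557, -0.3, -0.003], 0.37, [183.0, 212.0])]
rack [([0.507, 0.266, 0.001], 0.97, [386.0, 264.0])]
stand [([0.297, 0.273, 0.001], 0.92, [406.0, 209.0]), ([0.558, -0.016, -0.002], 0.78, [274.0, 244.0]), ([0.279, -0.278, 0.001], 0.72, [238.0, 156.0])]
prize_box [([0.557, -0.298, -0.006], 0.76, [184.0, 213.0]), ([0.499, -0.334, 0.118], 0.18, [176.0, 163.0])]
clip [([0.497, -0.327, 0.082], 0.98, [182.0, 174.0])]
handles [([0.498, -0.329, 0.083], 0.73, [181.0, 173.0]), ([0.498, -0.335, 0.117], 0.7, [176.0, 163.0])]
top [[0.001, -0.998, 0.068], [-1.0, -0.0, 0.009], [-0.009, -0.068, -0.998]] [ 0.44035301 -0.00410967  1.15820845]
board [([0.54, 0.272, 0.02], 0.88, [175.0, 218.0])]
small_board [([0.472, 0.259, 0.015], 0.46, [180.0, 244.0])]
rack [([0.504, 0.263, -0.0], 0.58, [180.0, 232.0]), ([0.558, -0.301, 0.0], 0.45, [393.0, 212.0]), ([0.342, 0.105, 0.001], 0.26, [239.0, 295.0])]
stand [([0.294, 0.274, 0.002], 0.7, [174.0, 313.0]), ([0.56, -0.021, -0.004], 0.61, [287.0, 212.0]), ([0.284, -0.283, 0.002], 0.58, [388.0, 317.0])]
prize_box [([0.56, -0.301, 0.0], 0.92, [393.0, 211.0]), ([0.754, 0.108, -0.002], 0.18, [239.0, 140.0])]
clip [([0.499, -0.33, 0.081], 0.56, [414.0, 233.0])]
handles [([0.496, -0.336, 0.12], 0.57, [421.0, 233.0]), ([0.543, 0.268, 0.118], 0.17, [167.0, 214.0])]
0.9
```

View pics/scene0.png

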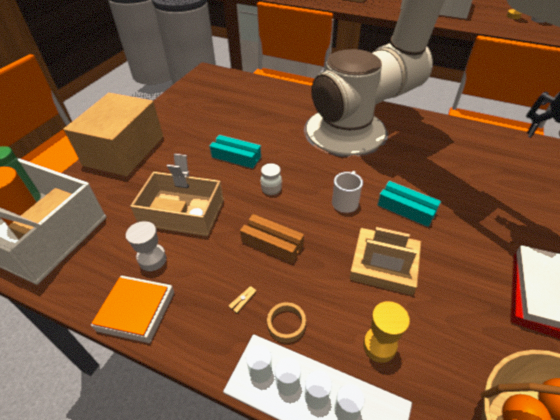

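View pics/top0.png

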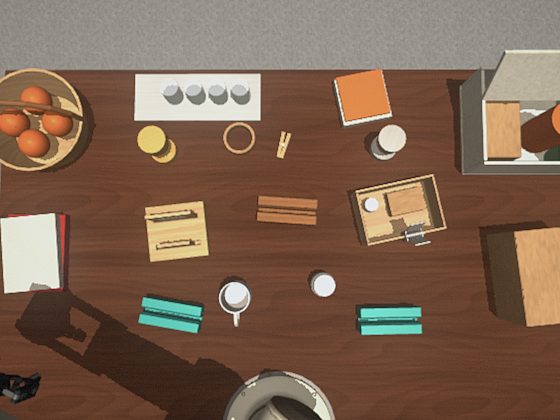

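```bash
python3 - <<'E'
import cv2,numpy as np
t=cv2.imread("pics/top0.png");s=cv2.imread("pics/scene0.png")
a=[cv2.resize(x,(400,300),interpolation=cv2.INTER_CUBIC) for x in (t[190:280,125:245],t[165:255,230:350],t[165:255,340:460],s[215:305,330:450])]
cv2.imwrite("pics/crop0.png",np.vstack([np.hstack(a[:2]),np.hstack(a[2:])]))
E
```

```text
(no output)
```

View pics/crop0.png

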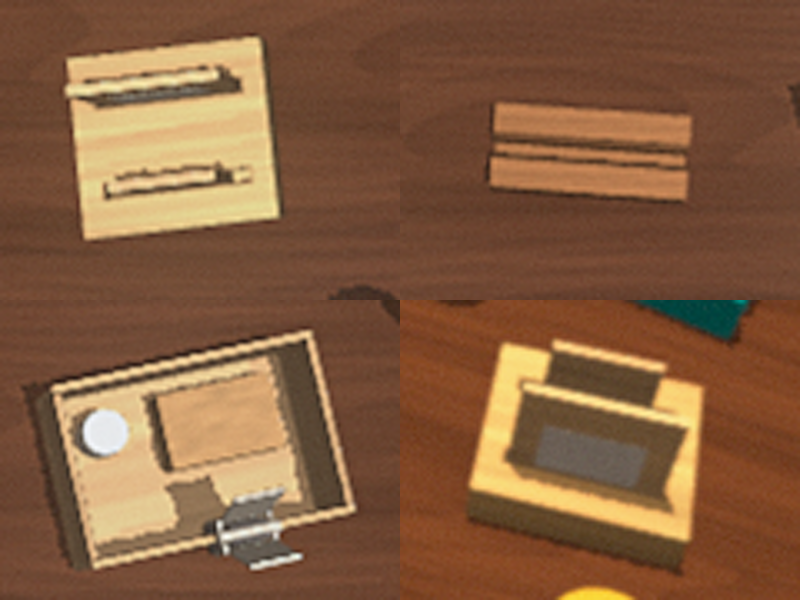

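```bash
python3 - <<'E'
from h import *
s=ctrl.state();R=Ro.from_rotvec(s["eef_rot"]).as_matrix();print(np.round(R,3))
p=shot("wrist","w0");print(np.round(p["mount"],3),p["fx"])
E
python3 -m crank '[{"linear":[40,-34,0]},{"linear":[40,-34,0]},{"linear":[40,-34,0]},{"linear":[40,-34,0]},{"linear":[40,-34,0]},{"linear":[40,-34,0]},{"linear":[40,-34,0]},{"linear":[0,0,0]}]'
```

```text
[[-0.    -0.931  0.364]
 [-0.     0.364  0.931]
 [-1.    -0.    -0.   ]]
[[ 0.001 -0.293  0.956 -0.143]
 [ 0.    -0.956 -0.293  0.075]
 [ 1.     0.    -0.001 -0.   ]
 [ 0.     0.     0.     1.   ]] 301.1453977632074validation failed for argument at $[0]...
```

```bash
python3 -m crank '[{"linear":[38,-30,0],"roll":-0.12},{"linear":[38,-30,0],"roll":-0.12},{"linear":[38,-30,0],"roll":-0.12},{"linear":[38,-30,0],"roll":-0.12},{"linear":[38,-30,0],"roll":-0.12},{"linear":[38,-30,0],"roll":-0.12},{"linear":[38,-30,0],"roll":-0.12},{"linear":[38,-30,0],"roll":-0.12},{"linear":[0,0,0],"roll":-0.12},{"linear":[0,0,0],"roll":0}]'
```

```text
time: 1.78
eef_pos: [0.4766, 0.32, 0.2311]
eef_rot: [-0.058, 1.568, 0.06]
force: [-0.4, -0.1, 0.2]
grip_width: 0.0854
```

```bash
cat >> h.py <<'E'
def yaw(st=None):
    st=st or ctrl.state(); z=Ro.from_rotvec(st["eef_rot"]).as_matrix()[:,2]; return np.arctan2(z[1],z[0])
E
python3 - <<'E'
from h import *
p=shot("wrist","w1");print(yaw(p["st"]),np.round(p["st"]["qpos"],2)); tips(p,("board","board_top","small_board","rack"))
E
```

```text
0.0751709023775912 [ 0.46  0.15  1.44 -0.    1.55  0.38]
board [([0.544, 0.273, 0.014], 0.81, [334.0, 218.0]), ([0.336, 0.105, 0.0], 0.59, [175.0, 314.0])]
board_top [([0.54, 0.268, 0.118], 0.98, [347.0, 260.0])]
small_board [([0.472, 0.258, 0.011], 0.88, [276.0, 225.0])]
rack [([0.504, 0.262, 0.002], 0.73, [300.0, 222.0])]
```

View pics/w1.png

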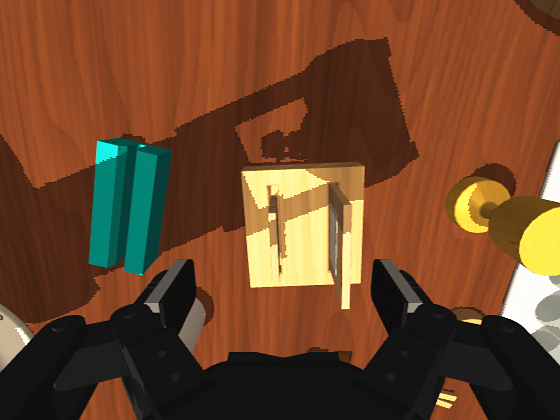

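```bash
cat >> h.py <<'E'
from scipy.optimize import minimize
def sil(p,par,dims,S=4):
    x,y,th,z0,z1=*par,*dims[2:]
    c,s=np.cos(th),np.sin(th);pts=[]
    for a in(-.5,.5):
        for b in(-.5,.5):
            for z in(z0,z1):
                X,Y=a*dims[0],b*dims[1]; pts.append(proj(p,(x+c*X-s*Y,y+s*X+c*Y,z)))
    h=cv2.convexHull((np.array(pts)*S+S/2).astype(np.float32)).astype(np.int32)
    m=np.zeros((420*S,560*S),np.uint8);cv2.fillConvexPoly(m,h,1)
    return cv2.resize(m.astype(np.float32),(560,420),interpolation=cv2.INTER_AREA)
def fit(views,par0,dims,extra=None):
    """views: list of (pic,mask)"""
    def f(q):
        t=0
        for p,m in views:
            s=sil(p,q,dims);m=m.astype(np.float32); t-= np.minimum(s,m).sum()/np.maximum(s,m).sum()
        return t/len(views)
    x0=np.array(par0,float);sim=[x0]+[x0+d for d in np.diag([.008,.008,.08])]
    r=minimize(f,x0,method="Nelder-Mead",options=dict(initial_simplex=sim,xatol=2e-4,fatol=1e-5,maxiter=150))
    return r.x,-r.fun
def mask(t,p,near=None):
    r=models.masks_of(t,p)
    if near is not None:
        u=np.array(proj(p,near)); r.sort(key=lambda q:np.hypot(*(np.argwhere(q["pixels"]).mean(0)[::-1]-u)))
    return r[0]["pixels"],r[0]["p"]
E
python3 - <<'E'
from h import *
ps={n:shot(n,n+"1") for n in("scene","top","wrist")}
V={k:[] for k in("board","rack","stand","prize_box")}
near=dict(board=(.543,.268,.075),rack=(.505,.264,.02),stand=(.558,-.018,.02),prize_box=(.559,-.3,.03))
for n,p in ps.items():
    for k in V:
        if n=="wrist" and k in("stand","prize_box"):continue
        try:m,c=mask(k,p,near[k])
        except IndexError: print("none",n,k);continue
        if k=="rack":
            for t in("board","small_board"):
                mm=mask(t,p,near["rack"])[0]; 
            m=m|mask("board",p,near["board"])[0]  # approx
        print(n,k,m.sum(),round(c,2)); V[k].append((p,m))
D=dict(board=(.008,.110,.035,.115),rack=(.14,.15,0,.035),stand=(.064,.15,0,.046),prize_box=(.14,.2,0,.075))
P0=dict(board=(.543,.268,.1),rack=(.505,.264,.1),stand=(.558,-.018,-.066),prize_box=(.559,-.3,.2))
import pickle
for k in V:
    if k=="rack":continue
    for v in V[k]: print(k,*[np.round(x,4) for x in fit([v],P0[k],D[k])])
    print(k,"ALL",*[np.round(x,4) for x in fit(V[k],P0[k],D[k])])
E
```

```text
scene board 1248 0.7
scene rack 3087 0.89
scene stand 1785 0.94
scene prize_box 4234 0.6
top board 377 0.56
top rack 3188 0.87
top stand 1533 0.56
top prize_box 4656 0.69
wrist board 2427 0.57
wrist rack 13658 0.72
board [0.5436 0.2664 0.1167] 0.9627
board [0.5419 0.2694 0.0997] 0.883
board [0.5393 0.2678 0.1256] 0.9391
board ALL [0.5411 0.2669 0.1092] 0.8709
stand [ 0.5601 -0.0216 -0.0736] 0.9553
stand [ 0.5604 -0.0184 -0.0746] 0.9619
stand ALL [ 0.5607 -0.0202 -0.0804] 0.9476
prize_box [ 0.5607 -0.3029  0.2094] 0.9308
prize_box [ 0.5595 -0.2989  0.2107] 0.9373
prize_box ALL [ 0.5599 -0.3001  0.2107] 0.9249
```

```bash
python3 -m crank '[{"linear":[22,-18,-15],"roll":0.035},{"linear":[22,-18,-15],"roll":0},{"linear":[20,-17,-15],"roll":0},{"linear":[0,0,-15],"roll":0},{"linear":[0,0,0],"roll":0}]' 0 40
python3 - <<'E'
from h import *
p=shot("wrist","w2");print(yaw(p["st"]),np.round(p["st"]["eef_pos"],4)); m,c=mask("board",p,(.541,.267,.09)); print(c,m.sum())
print(fit([(p,m)],(.541,.267,.11),(.008,.11,.035,.115))); tips(p,["board_top"])
E
```

```text
time: 3.55
eef_pos: [0.5417, 0.2668, 0.1705]
eef_rot: [-0.095, 1.563, 0.099]
force: [0.1, -0.3, -0.1]
grip_width: 0.0422
0.12400493271075046 [0.5417 0.2668 0.1705]
0.6 1817
(array([0.54028926, 0.26762985, 0.11809129]), np.float64(0.9555994272232056))
board_top [([0.542, 0.263, 0.12], 0.89, [283.0, 233.0]), ([0.467, 0.257, 0.013], 0.59, [209.0, 191.0])]
```

View pics/w2.png

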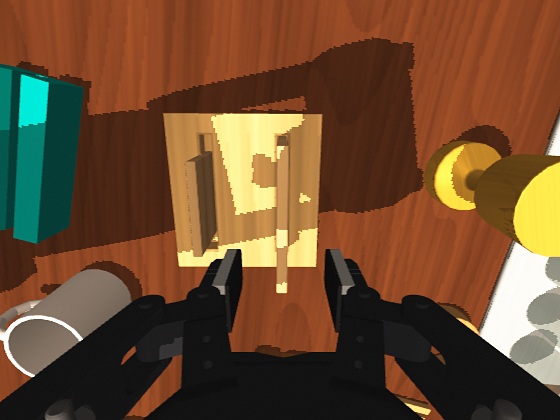

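```bash
python3 -m crank '[{"linear":[-1,0,-22],"roll":-0.01},{"linear":[0,0,-22],"roll":0},{"linear":[0,0,-22],"roll":0},{"linear":[0,0,-22],"roll":0},{"linear":[0,0,-7],"roll":0},{"linear":[0,0,0],"roll":0}]'
python3 -m crank '[{"linear":[0,0,0],"roll":0},{"linear":[0,0,0],"roll":0},{"linear":[0,0,0],"roll":0},{"linear":[0,0,0],"roll":0},{"linear":[0,0,0],"roll":0}]' -1 50
```

```text
time: 4.2
eef_pos: [0.5416, 0.2731, 0.0862]
eef_rot: [-0.087, 1.545, 0.1]
force: [-0.7, -0.1, 0.5]
grip_width: 0.0428
time: 4.62
eef_pos: [0.5415, 0.2746, 0.0917]
eef_rot: [-0.087, 1.543, 0.102]
force: [-2.7, -0.7, -2.6]
grip_width: 0.0073
```

```bash
python3 - <<'E'
from h import *
for i in range(2):
    p=shot("wrist","w3");s=p["st"];print(yaw(s),np.round(s["eef_pos"],4),np.round(s["qpos"],3),np.round(s["dq"],3),s["grip_width"],np.round(s["force"],1),np.round(s["wrist_torque"],2));print(np.round(Ro.from_rotvec(s["eef_rot"]).as_matrix(),3))
E
```

```text
0.12122538327996096 [0.5415 0.2746 0.0917] [0.341 0.282 1.568 0.002 1.264 0.219] [ 0.    -0.008 -0.005  0.001  0.018  0.001] 0.00728619408383096 [-2.7 -0.7 -2.6] [-0.18  0.79 -0.1 ]
[[ 0.025 -0.121  0.992]
 [ 0.011  0.993  0.121]
 [-1.     0.008  0.026]]
0.12120579008797946 [0.5417 0.2746 0.0917] [0.341 0.282 1.568 0.002 1.264 0.219] [ 0.     0.001  0.001 -0.001 -0.009 -0.001] 0.007142568616163101 [-4.5 -0.7  0.4] [-0.1   1.03 -0.1 ]
[[ 0.025 -0.121  0.992]
 [ 0.011  0.993  0.121]
 [-1.     0.008  0.026]]
```

View pics/w3.png

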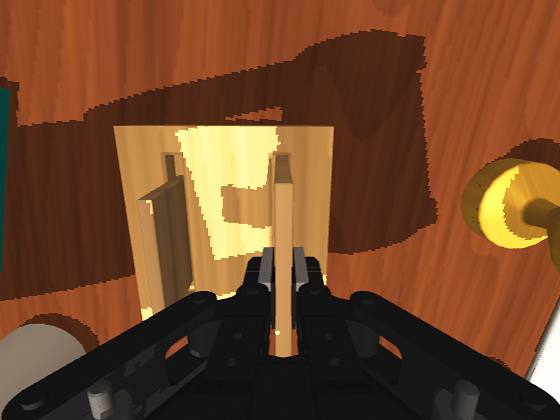

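```bash
python3 -m crank '[{"linear":[0,0,12],"roll":0},{"linear":[0,0,12],"roll":0},{"linear":[0,0,12],"roll":0},{"linear":[0,0,12],"roll":0},{"linear":[0,0,12],"roll":0},{"linear":[0,0,12],"roll":0},{"linear":[0,0,12],"roll":0},{"linear":[0,0,0],"roll":0}]'
python3 - <<'E'
from h import *
p=shot("wrist","w4");s=p["st"];print(yaw(s),np.round(s["eef_pos"],4),s["grip_width"],np.round(s["force"],1));print(np.round(Ro.from_rotvec(s["eef_rot"]).as_matrix(),3))
E
```

```text
time: 5.38
eef_pos: [0.545, 0.275, 0.1913]
eef_rot: [-0.085, 1.529, 0.104]
force: [-0.5, -0.1, 0.4]
grip_width: 0.0072
0.1208575751331087 [0.545  0.275  0.1913] 0.007191113859388993 [-0.5 -0.1  0.4]
[[ 0.038 -0.121  0.992]
 [ 0.015  0.993  0.12 ]
 [-0.999  0.01   0.04 ]]
```

View pics/w4.png

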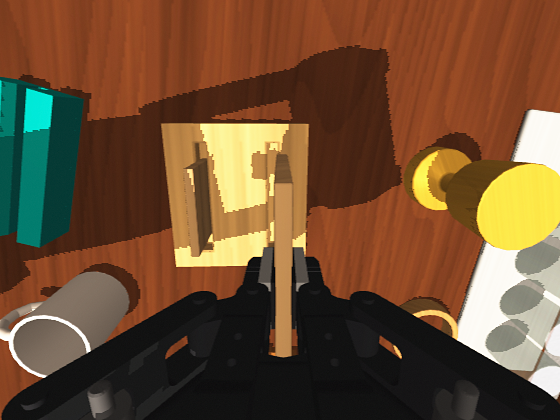

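```bash
python3 -m crank '[{"linear":[0,0,0],"roll":0},{"linear":[0,0,0],"roll":0},{"linear":[0,0,0],"roll":0}]'
python3 -m crank '[{"linear":[3,-35,0],"roll":-0.03}]'
python3 -m crank '[{"linear":[3,-35,0],"roll":-0.03}]'
python3 -m crank '[{"linear":[0,0,0],"roll":0}]'
python3 -m crank '[{"linear":[0,0,0],"roll":0}]'
python3 - <<'E'
from h import *
s=ctrl.state();print(np.round(s["qpos"],3),np.round(s["effort"],1));print(np.round(Ro.from_rotvec(s["eef_rot"]).as_matrix(),3))
E
```

```text
time: 5.68
eef_pos: [0.5448, 0.2748, 0.19]
eef_rot: [-0.085, 1.53, 0.104]
force: [-0.3, -0.6, -0.7]
grip_width: 0.0071
time: 5.77
eef_pos: [0.5472, 0.2431, 0.1893]
eef_rot: [-0.064, 1.531, 0.085]
force: [2.0, -0.0, -0.4]
grip_width: 0.0071
time: 5.85
eef_pos: [0.5497, 0.208, 0.1884]
eef_rot: [-0.042, 1.533, 0.061]
force: [1.0, -1.1, 0.1]
grip_width: 0.007
time: 5.93
eef_pos: [0.5499, 0.204, 0.1877]
eef_rot: [-0.04, 1.534, 0.057]
force: [-0.6, -0.9, -0.5]
grip_width: 0.0066
time: 6.02
eef_pos: [0.5498, 0.2031, 0.1871]
eef_rot: [-0.039, 1.534, 0.056]
force: [0.3, 0.6, -0.7]
grip_width: 0.007
[0.22  0.167 1.508 0.004 1.429 0.159] [ -1.7 -73.  -56.5  -0.3  -0.2  -0.2]
[[ 0.035 -0.061  0.998]
 [ 0.012  0.998  0.06 ]
 [-0.999  0.01   0.036]]
```

```bash
python3 -m crank '[{"linear":[1,-35,0],"roll":-0.025},{"linear":[1,-35,0],"roll":-0.025},{"linear":[1,-35,0],"roll":-0.025},{"linear":[1,-35,0],"roll":-0.025},{"linear":[1,-35,0],"roll":-0.025},{"linear":[1,-30,0],"roll":-0.01},{"linear":[0,-4,0],"roll":0},{"linear":[0,0,0],"roll":0}]'
python3 - <<'E'
from h import *
s=ctrl.state();print(yaw(s),np.round(s["qpos"],3));print(np.round(Ro.from_rotvec(s["eef_rot"]).as_matrix(),3))
ps=[shot(n,n+"2") for n in("scene","top","wrist")]
V=[]
for p in ps:
    m,c=mask("board",p,(s["eef_pos"][0],s["eef_pos"][1],.15)); print(m.sum(),c); V.append((p,m))
    tips(p,["board","board_top"])
for v in V[:2]: print(fit([v],(s["eef_pos"][0],s["eef_pos"][1]-.007,yaw(s)),(.008,.11,.113,.213)))
E
```

```text
time: 6.68
eef_pos: [0.5541, -0.0103, 0.1835]
eef_rot: [0.065, 1.538, -0.05]
force: [-0.5, 0.6, -1.8]
grip_width: 0.007
-0.0739826047871668 [-0.165  0.107  1.583  0.014  1.421 -0.093]
[[ 0.032  0.074  0.997]
 [ 0.008  0.997 -0.074]
 [-0.999  0.011  0.031]]
4098 0.27
board [([0.557, -0.019, 0.108], 0.7, [272.0, 215.0])]
board_top [([0.556, -0.014, 0.204], 0.86, [273.0, 186.0])]Traceback (most recent call last):
  File "<stdin>", line 6, in <module>
  File "h.py", line 46, in mask
    return r[0]["pixels"],r[0]["p"]
           ~^^^
IndexError: list index out of range
```

View pics/scene2.png

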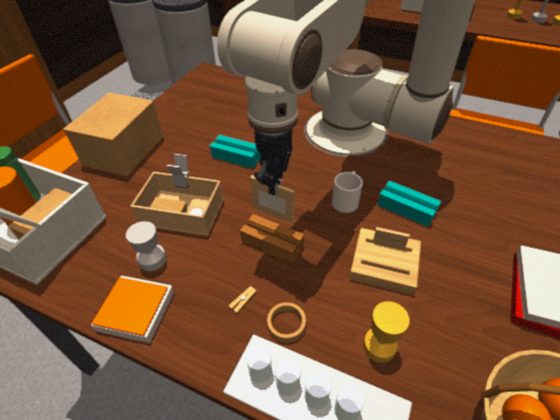

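View pics/wrist2.png

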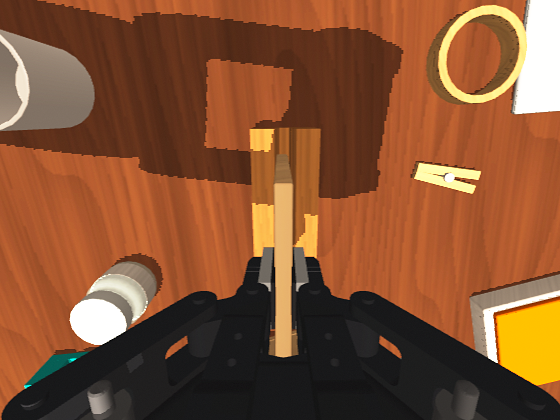

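```bash
python3 - <<'E'
from h import *
f=cv2.imread("pics/wrist2.png"); cv2.imwrite("pics/c2.png",cv2.resize(f[140:260,230:340],(733,800)[::1] if 0 else (550,600),interpolation=cv2.INTER_NEAREST))
E
```

```text
(no output)
```

View pics/c2.png

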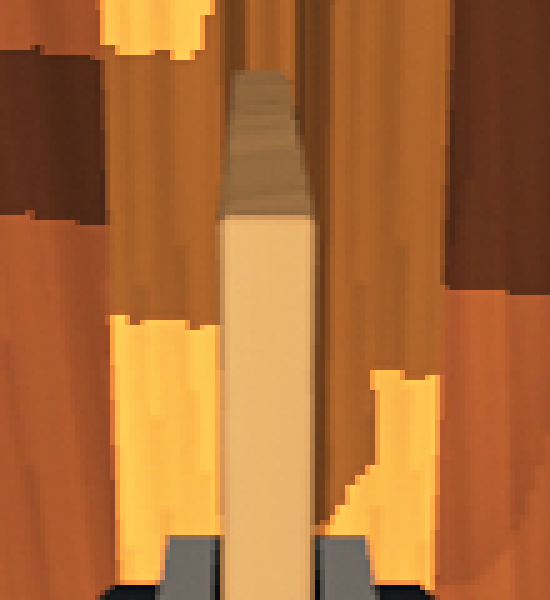

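```bash
python3 - <<'E'
from h import *
from scipy.optimize import fsolve,least_squares
p=shot("wrist","tmp");M=np.array(p["mount"]);fx,fy,cx,cy=[p[k] for k in("fx","fy","cx","cy")];print(cx,cy,p["frame"].shape)
def pj(P):
    c=M[:3,:3].T@(np.array(P)-M[:3,3]);return np.array([fx*c[0]/c[2]+cx,fy*c[1]/c[2]+cy])
# params a (top x=-a), b (y offset), z0 top lateral, t tilt z per x
def f(q):
    a,b,z0,t,g=q  # g: pitch of board about tool z
    top=(-a+.055*np.sin(g)*0, b+.055, z0); bot=(-a+.1, b+.055, z0+.1*t)
    A,B=pj(top),pj(bot); return np.r_[A-[283.4,183.0],B-[282.2,154.0],g]
r=least_squares(f,[.03,-.007,0,0,0],x_scale=.01);q=r.x;print(np.round(q,4),r.fun)
# stand slot: top center projected check
s=ctrl.state();R=Ro.from_rotvec(s["eef_rot"]).as_matrix();T=s["eef_pos"]
for n,P in dict(bc=(-q[0]+.1,q[1],q[2]+.1*q[3]),tc=(-q[0],q[1],q[2])).items(): print(n,np.round(R@np.array(P)+T,4))
print(np.round(T,4))
for y in(.075,-.075):
  for x in(-.032,.032):
    c,sn=np.cos(-.077),np.sin(-.077);P=(.5605+c*x-sn*y,-.020+sn*x+c*y,.046);print("stand corner",np.round(proj(p,P),1))
E
```

```text
282.95559737103906 206.4510205616589 (420, 560, 3)
[ 0.0133 -0.0096 -0.0002 -0.0081  0.    ] [0.00000000e+00 3.12638804e-13 0.00000000e+00 8.52651283e-14
 0.00000000e+00]
bc [ 0.5553 -0.0171  0.0972]
tc [ 0.5528 -0.018   0.1972]
[ 0.5542 -0.0084  0.184 ]
stand corner [251.6 127.8]
stand corner [322.2 128.2]
stand corner [254.9 276.4]
stand corner [316.  275.8]
```

```bash
python3 - <<'E'
from h import *
p=shot("scene","scene3");s=p["st"];print(np.round(s["eef_pos"],4),yaw(s))
R=Ro.from_rotvec(s["eef_rot"]).as_matrix();T=np.array(s["eef_pos"])
f=p["frame"][160:270,220:340].copy();f=cv2.resize(f,(720,660),interpolation=cv2.INTER_CUBIC)
def d(P,col):
    u,v=proj(p,P);u=int((u-220+.5)*6);v=int((v-160+.5)*6);cv2.circle(f,(u,v),4,col,-1)
for a,col in((.0133,(0,0,255)),(.021,(255,0,0))):
    for y in(-.055,.055):
        for x in(-a,-a+.1): d(R@np.array((x,y-.0096,0))+T,col)
f=f[:600];cv2.imwrite("pics/c3.png",f)
E
```

```text
[ 0.5542 -0.0084  0.184 ] -0.07100157105715761
```

View pics/c3.png

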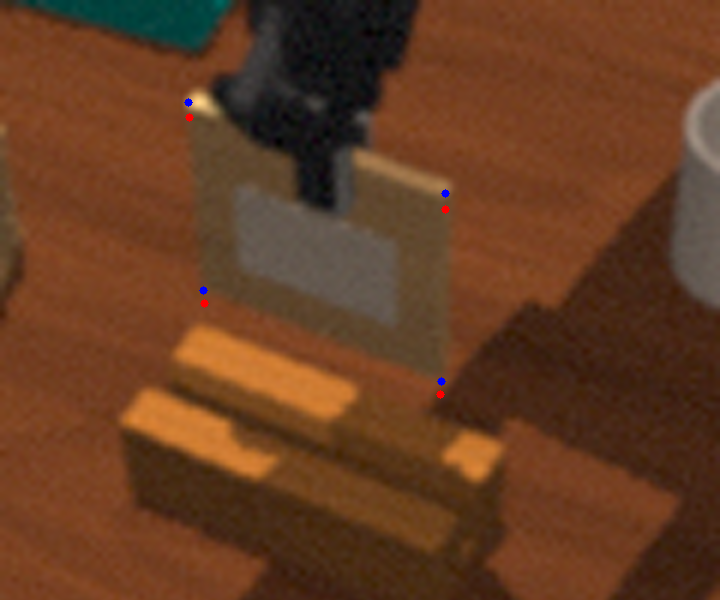

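```bash
python3 -m crank '[{"linear":[4,-2,-10],"roll":-0.005},{"linear":[0,0,-12],"roll":0},{"linear":[0,0,-12],"roll":0},{"linear":[0,0,0],"roll":0}]'
python3 - <<'E'
from h import *
p=shot("wrist","w5");s=p["st"];print(yaw(s),np.round(s["eef_pos"],4),np.round(s["force"],1));print(np.round(Ro.from_rotvec(s["eef_rot"]).as_matrix(),3))
f=p["frame"][110:270,200:360];cv2.imwrite("pics/c5.png",cv2.resize(f,(600,600),interpolation=cv2.INTER_NEAREST))
E
```

```text
time: 7.47
eef_pos: [0.5586, -0.0098, 0.1465]
eef_rot: [0.066, 1.537, -0.052]
force: [-0.2, -0.2, -1.3]
grip_width: 0.0068
-0.07543293947599418 [ 0.5586 -0.0098  0.1465] [-0.2 -0.2 -1.3]
[[ 0.033  0.075  0.997]
 [ 0.008  0.997 -0.075]
 [-0.999  0.011  0.033]]
```

View pics/c5.png

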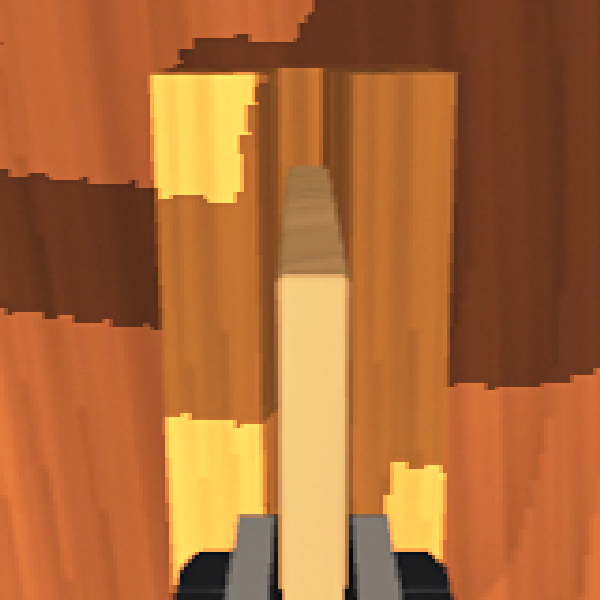

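```bash
python3 -m crank '[{"linear":[-0.5,-1,-10],"roll":0},{"linear":[0,0,-10],"roll":0},{"linear":[0,0,-10],"roll":0},{"linear":[0,0,-8],"roll":0},{"linear":[0,0,0],"roll":0}]'
python3 - <<'E'
from h import *
p=shot("wrist","w6");s=p["st"];print(yaw(s),np.round(s["eef_pos"],4),np.round(s["force"],1));print(np.round(Ro.from_rotvec(s["eef_rot"]).as_matrix(),3))
f=p["frame"][110:270,200:360];cv2.imwrite("pics/c6.png",cv2.resize(f,(600,600),interpolation=cv2.INTER_NEAREST))
E
```

```text
time: 7.93
eef_pos: [0.5582, -0.011, 0.1057]
eef_rot: [0.066, 1.536, -0.052]
force: [-0.2, -0.8, -2.0]
grip_width: 0.0069
-0.07566911741179962 [ 0.5582 -0.011   0.1057] [-0.2 -0.8 -2. ]
[[ 0.034  0.075  0.997]
 [ 0.008  0.997 -0.076]
 [-0.999  0.01   0.034]]
```

View pics/c6.png

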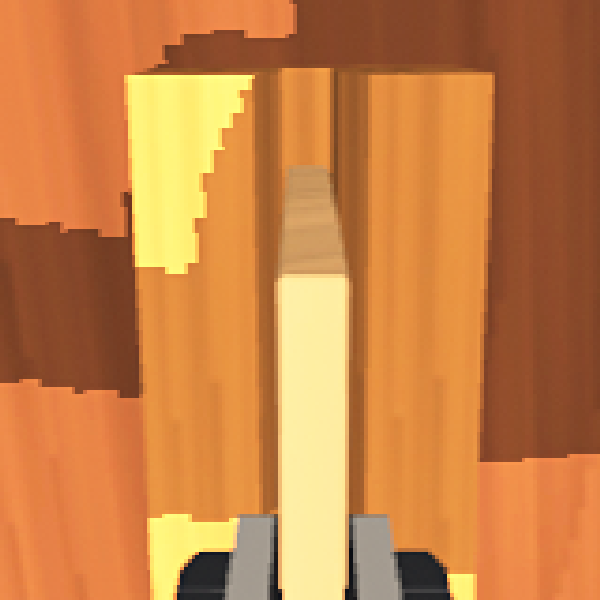

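```bash
python3 -m crank '[{"linear":[0,0,-6],"roll":0},{"linear":[0,0,-6],"roll":0},{"linear":[0,0,0],"roll":0}]'
python3 -m crank '[{"linear":[0,0,-3],"roll":0},{"linear":[0,0,0],"roll":0}]'
```

```text
time: 8.23
eef_pos: [0.5589, -0.0111, 0.0941]
eef_rot: [0.066, 1.534, -0.052]
force: [0.4, -0.6, -1.3]
grip_width: 0.0073
time: 8.4
eef_pos: [0.559, -0.0111, 0.0909]
eef_rot: [0.066, 1.534, -0.052]
force: [-0.2, 0.1, -1.4]
grip_width: 0.0073
```

```bash
python3 -m crank '[{"linear":[0,0,-2],"roll":0},{"linear":[0,0,0],"roll":0}]'
python3 -m crank '[{"linear":[0,0,-2],"roll":0},{"linear":[0,0,0],"roll":0}]'
python3 -m crank '[{"linear":[0,0,-2],"roll":0},{"linear":[0,0,0],"roll":0}]'
```

```text
time: 8.57
eef_pos: [0.5592, -0.0111, 0.089]
eef_rot: [0.066, 1.534, -0.052]
force: [-1.2, 0.2, -2.1]
grip_width: 0.0067
time: 8.73
eef_pos: [0.5593, -0.0112, 0.0871]
eef_rot: [0.066, 1.533, -0.052]
force: [0.2, -0.2, -1.8]
grip_width: 0.0067
time: 8.9
eef_pos: [0.5595, -0.0111, 0.0853]
eef_rot: [0.066, 1.532, -0.052]
force: [-2.1, 0.3, -1.9]
grip_width: 0.0071
```

```bash
python3 -m crank '[{"linear":[0,0,-2],"roll":0},{"linear":[0,0,0],"roll":0}]'
python3 -m crank '[{"linear":[0,0,-2],"roll":0},{"linear":[0,0,0],"roll":0}]'
python3 - <<'E'
from h import *
p=shot("scene","scene4");s=p["st"];print(np.round(s["eef_pos"],4))
f=p["frame"][160:270,220:340].copy();f=cv2.resize(f,(720,660),interpolation=cv2.INTER_CUBIC)
def d(P,col):
    u,v=proj(p,P);u=int((u-220+.5)*6);v=int((v-160+.5)*6);cv2.circle(f,(u,v),4,col,-1)
c,sn=np.cos(-.076),np.sin(-.076)
for y in(-.055,.055): d((.5605-sn*y+.004,-.020+c*y,.110),(255,0,0))
for y in(-.075,.075):
  for x in (-.032,.032): d((.5605-sn*y+c*x,-.020+c*y+sn*x,.046),(0,255,0))
cv2.imwrite("pics/c4.png",f[:600]); tips(p,["board","board_top"])
E
```

```text
time: 9.07
eef_pos: [0.5602, -0.0109, 0.0854]
eef_rot: [0.065, 1.53, -0.052]
force: [-5.0, -0.5, -4.0]
grip_width: 0.0069
time: 9.23
eef_pos: [0.5602, -0.0108, 0.0854]
eef_rot: [0.065, 1.529, -0.051]
force: [-5.4, -0.2, -4.1]
grip_width: 0.0071
[ 0.5602 -0.0108  0.0854]
board [([0.564, -0.025, 0.012], 0.76, [270.0, 241.0]), ([0.34, 0.109, 0.0], 0.49, [346.0, 202.0])]
board_top [([0.559, -0.017, 0.107], 0.87, [272.0, 216.0]), ([0.724, 0.305, -0.002], 0.72, [379.0, 348.0]), ([0.501, -0.333, 0.038], 0.23, [182.0, 186.0])]
```

View pics/c4.png

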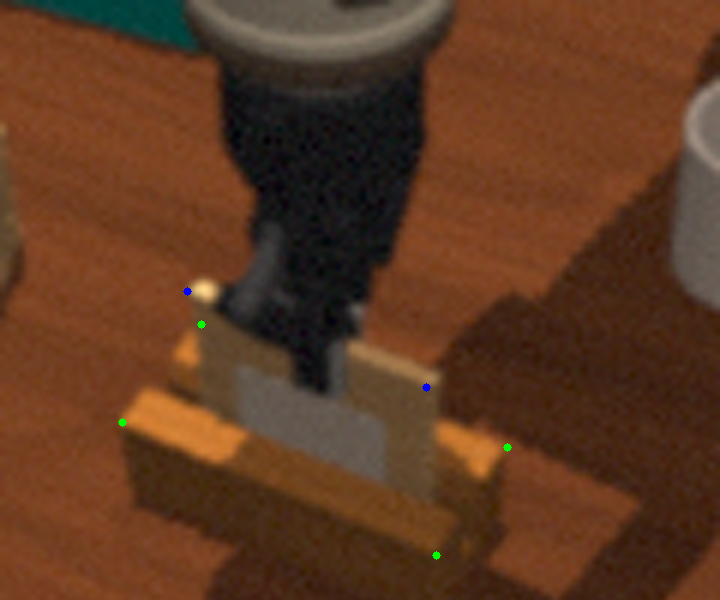

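```bash
python3 - <<'E'
from h import *
p=shot("wrist","w7");s=p["st"];M=np.array(p["mount"]);fx,fy,cx,cy=[p[k] for k in("fx","fy","cx","cy")]
def pj(P):
    c=M[:3,:3].T@(np.array(P)-M[:3,3]);return np.array([fx*c[0]/c[2]+cx,fy*c[1]/c[2]+cy])
for a in(.0133,.02,.0246):
  for b in(-.012,-.0096,-.007,-.004): print(a,b,np.round(pj((-a,b+.055,0)),1),np.round(pj((-a+.1,b+.055,0)),1))
print(np.round(s["eef_pos"],4),yaw(s))
for y in(.075,-.075):
  for x in(-.032,.032):
    c,sn=np.cos(-.077),np.sin(-.077);P=(.5605+c*x-sn*y,-.020+sn*x+c*y,.046);print("stand corner",np.round(proj(p,P),1))
f=p["frame"][110:270,200:360];cv2.imwrite("pics/c7.png",cv2.resize(f,(600,600),interpolation=cv2.INTER_NEAREST))
E
```

```text
0.0133 -0.012 [284.  188.4] [283.6 157.2]
0.0133 -0.0096 [284.  183.1] [283.6 154. ]
0.0133 -0.007 [284.  177.2] [283.6 150.6]
0.0133 -0.004 [284.  170.4] [283.6 146.5]
0.02 -0.012 [284.  192.2] [283.6 158.5]
0.02 -0.0096 [284.  186.6] [283.6 155.2]
0.02 -0.007 [284.  180.5] [283.6 151.6]
0.02 -0.004 [284.  173.3] [283.6 147.5]
0.0246 -0.012 [284. 195.] [283.6 159.4]
0.0246 -0.0096 [284.  189.2] [283.6 156. ]
0.0246 -0.007 [284.  182.9] [283.6 152.4]
0.0246 -0.004 [284.1 175.5] [283.6 148.2]
[ 0.5601 -0.0108  0.0852] -0.07471157578936753
stand corner [228.4 129.8]
stand corner [337.2 129.9]
stand corner [238.5 343.1]
stand corner [326.2 340.8]
```

View pics/c7.png

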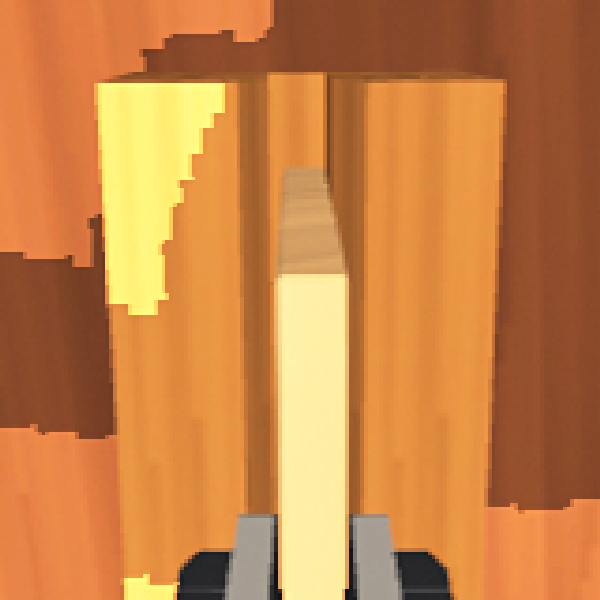

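```bash
python3 -m crank '[{"linear":[-1,0,2],"roll":0},{"linear":[-0.5,-3.5,0],"roll":0},{"linear":[0,0,0],"roll":0}]'
python3 -m crank '[{"linear":[0,0,-2],"roll":0},{"linear":[0,0,0],"roll":0}]'
python3 -m crank '[{"linear":[0,0,-2],"roll":0},{"linear":[0,0,0],"roll":0}]'
python3 - <<'E'
from h import *
p=shot("wrist","w8");s=p["st"];print(np.round(s["eef_pos"],4),yaw(s));print(np.round(Ro.from_rotvec(s["eef_rot"]).as_matrix(),3))
for y in(.075,-.075):
  for x in(-.032,.032):
    c,sn=np.cos(-.077),np.sin(-.077);P=(.5592+c*x-sn*y,-.021+sn*x+c*y,.046);print("stand corner",np.round(proj(p,P),1))
f=p["frame"][110:270,200:360];cv2.imwrite("pics/c8.png",cv2.resize(f,(600,600),interpolation=cv2.INTER_NEAREST))
E
```

```text
time: 9.68
eef_pos: [0.5583, -0.0145, 0.0871]
eef_rot: [0.065, 1.53, -0.051]
force: [0.7, -0.5, -0.6]
grip_width: 0.0068
time: 9.85
eef_pos: [0.5588, -0.0147, 0.0853]
eef_rot: [0.065, 1.529, -0.051]
force: [-0.8, 0.3, -0.8]
grip_width: 0.0075
time: 10.02
eef_pos: [0.5597, -0.0146, 0.0854]
eef_rot: [0.065, 1.526, -0.051]
force: [-5.3, -1.0, -4.1]
grip_width: 0.0069
[ 0.5597 -0.0146  0.0854] -0.07471880195594574
[[ 0.044  0.074  0.996]
 [ 0.007  0.997 -0.075]
 [-0.999  0.011  0.044]]
stand corner [226.1 124.9]
stand corner [335.3 125.1]
stand corner [236.7 340. ]
stand corner [324.7 337.4]
```

View pics/c8.png

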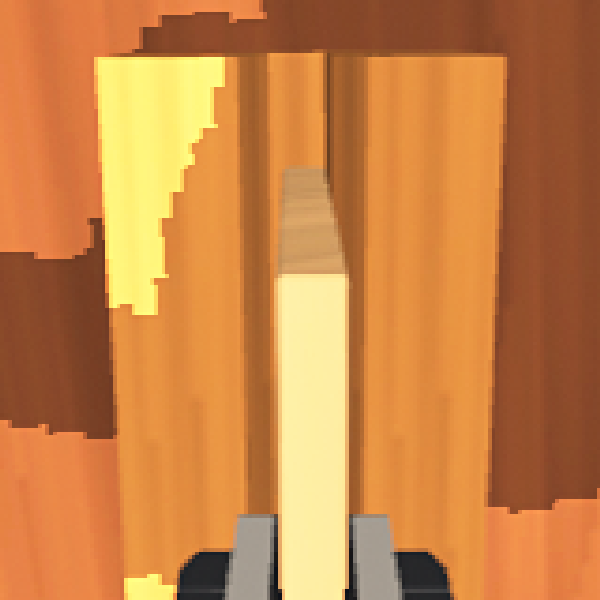

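```bash
python3 -m crank '[{"linear":[0,0,0],"roll":0},{"linear":[0,0,0],"roll":0},{"linear":[0,0,0],"roll":0},{"linear":[0,0,0],"roll":0}]' -0.2
python3 -m crank '[{"linear":[0,0,15],"roll":0},{"linear":[0,0,20],"roll":0},{"linear":[0,0,25],"roll":0},{"linear":[0,0,25],"roll":0},{"linear":[0,0,0],"roll":0}]'
python3 - <<'E'
from h import *
p=shot("wrist","w9");s=p["st"];print(np.round(s["eef_pos"],4),yaw(s),s["grip_width"]);print(np.round(Ro.from_rotvec(s["eef_rot"]).as_matrix(),3))
f=p["frame"];cv2.imwrite("pics/c9.png",f)
q=shot("scene","scene5")
f=q["frame"][160:270,220:340].copy();f=cv2.resize(f,(720,660),interpolation=cv2.INTER_CUBIC)
cv2.imwrite("pics/c9s.png",f[:600])
E
```

```text
time: 10.4
eef_pos: [0.5596, -0.0148, 0.0848]
eef_rot: [0.065, 1.526, -0.051]
force: [0.5, 0.7, -0.7]
grip_width: 0.0343
time: 10.82
eef_pos: [0.5584, -0.0147, 0.1711]
eef_rot: [0.066, 1.53, -0.051]
force: [1.1, -0.3, 0.7]
grip_width: 0.0344
[ 0.5584 -0.0147  0.1711] -0.07515241884014476 0.03438360096696006
[[ 0.04   0.075  0.996]
 [ 0.008  0.997 -0.075]
 [-0.999  0.011  0.04 ]]
```

View pics/c9.png

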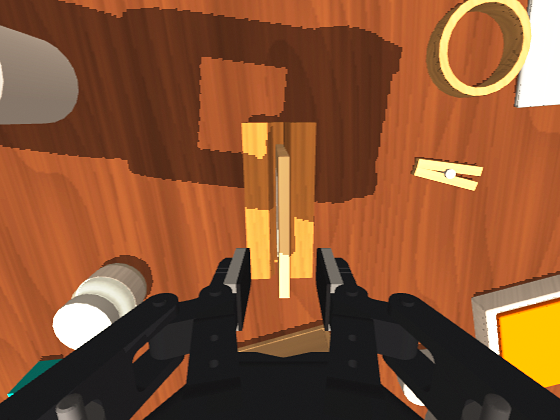

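View pics/c9s.png

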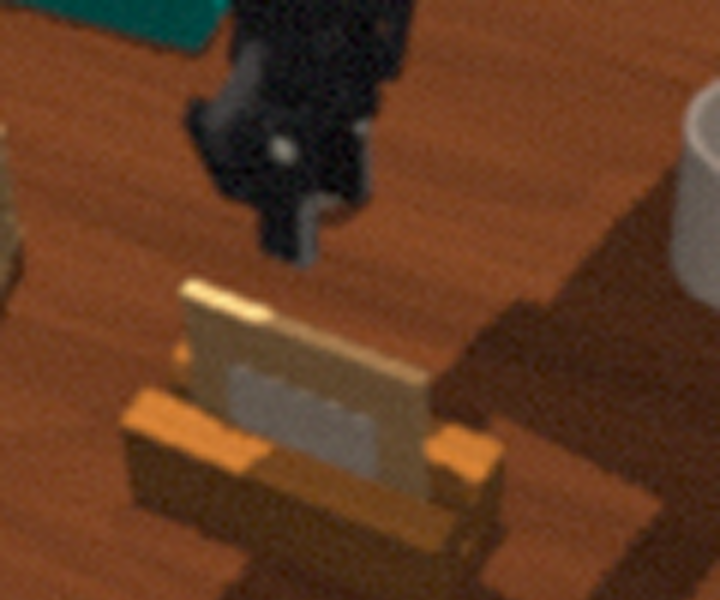

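```bash
python3 - <<'E'
from h import *
p=shot("top","top5")
m=mask("board",p,(.559,-.022,.11)); print(m[1],m[0].sum()); 
w=shot("wrist","w10"); mw=mask("board",w,(.559,-.022,.09)); print(mw[1],mw[0].sum())
print(fit([(w,mw[0])],(.559,-.022,-.077),(.008,.11,.046,.110)))
print(fit([(p,m[0])],(.559,-.022,-.077),(.008,.11,.046,.110)))
tips(w,["board","board_top","stand"])
f=w["frame"][110:310,200:360];cv2.imwrite("pics/c10.png",cv2.resize(f,(480,600),interpolation=cv2.INTER_NEAREST))
E
python3 -m crank '[{"linear":[0,0,30],"roll":0},{"linear":[0,0,30],"roll":0},{"linear":[0,0,0],"roll":0}]' 0.9
python3 - <<'E'
from h import *
s=ctrl.state();print(np.round(Ro.from_rotvec(s["eef_rot"]).as_matrix()[:,0],4))
E
```

```text
0.2 134
0.58 2010
(array([ 0.55935123, -0.02141809, -0.06647115]), np.float64(0.9415350556373596))
(array([ 0.559, -0.022, -0.077]), np.float64(-0.0))
board [([0.561, -0.02, 0.009], 0.7, [283.0, 197.0])]
board_top [([0.56, -0.021, 0.112], 0.56, [287.0, 235.0])]
stand [([0.558, -0.019, -0.002], 0.95, [280.0, 193.0])]
time: 11.52
eef_pos: [0.5554, -0.0142, 0.2252]
eef_rot: [0.067, 1.542, -0.05]
force: [0.6, -0.1, 0.7]
grip_width: 0.0695
[ 0.0283  0.0099 -0.9996]
```

View pics/c10.png

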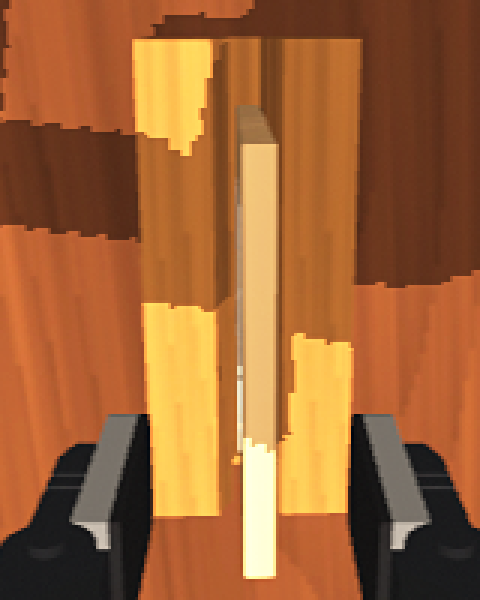

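```bash
python3 -m crank '[{"linear":[0,0,35],"roll":0},{"linear":[0,0,35],"roll":0},{"linear":[0,0,0],"roll":0},{"linear":[-6,-34,0],"roll":0.03},{"linear":[-6,-34,0],"roll":0.03},{"linear":[-6,-34,0],"roll":0.03},{"linear":[-6,-34,0],"roll":0.03},{"linear":[-6,-34,0],"roll":0.03},{"linear":[-6,-34,0],"roll":0.03}]'
python3 - <<'E'
from h import *
s=ctrl.state();print(yaw(s),np.round(Ro.from_rotvec(s["eef_rot"]).as_matrix()[:,0],4))
E
```

```text
time: 12.27
eef_pos: [0.518, -0.2195, 0.2977]
eef_rot: [-0.084, 1.54, 0.107]
force: [0.7, 0.6, 0.2]
grip_width: 0.0812
0.12174833372638418 [ 0.0278  0.0162 -0.9995]
```

```bash
python3 -m crank '[{"linear":[-5,-28,-8],"roll":0.03},{"linear":[-5,-28,-8],"roll":0.03},{"linear":[-5,-28,-8],"roll":0.03},{"linear":[0,0,0],"roll":0}]'
python3 - <<'E'
from h import *
p=shot("wrist","w11");s=p["st"];print(yaw(s),np.round(s["eef_pos"],4),np.round(Ro.from_rotvec(s["eef_rot"]).as_matrix()[:,0],4))
tips(p,["clip","handles","tip_a","tip_b","prize_box"])
m,c=mask("prize_box",p,(.56,-.3,.04));print(c,m.sum())
E
```

```text
time: 12.6
eef_pos: [0.5, -0.3134, 0.2708]
eef_rot: [-0.156, 1.537, 0.179]
force: [-0.8, -0.5, -0.0]
grip_width: 0.0815
0.21396239291851016 [ 0.5    -0.3134  0.2708] [ 0.0256  0.0181 -0.9995]
clip [([0.496, -0.336, 0.084], 0.56, [272.0, 204.0])]
handles [([0.497, -0.334, 0.12], 0.75, [272.0, 212.0])]
tip_a [([0.503, -0.33, 0.045], 0.61, [278.0, 192.0]), ([0.494, -0.331, 0.045], 0.56, [271.0, 192.0])]
tip_b [([0.503, -0.33, 0.045], 0.61, [278.0, 192.0]), ([0.494, -0.331, 0.045], 0.56, [271.0, 192.0])]
prize_box [([0.557, -0.299, -0.0], 0.55, [320.0, 171.0])]
0.86 19265
```

View pics/w11.png

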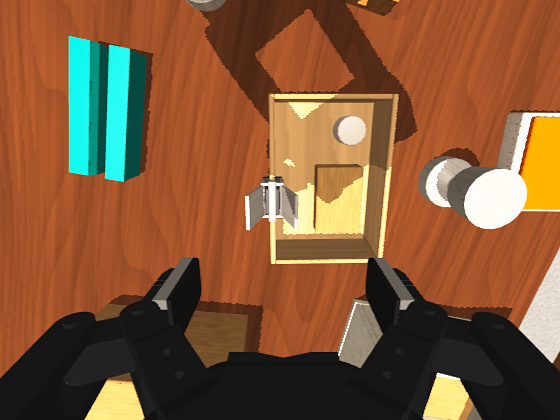

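```bash
python3 - <<'E'
from h import *
f=cv2.imread("pics/w11.png")[165:245,232:312];cv2.imwrite("pics/c11.png",cv2.resize(f,(600,600),interpolation=cv2.INTER_NEAREST))
E
```

```text
(no output)
```

View pics/c11.png

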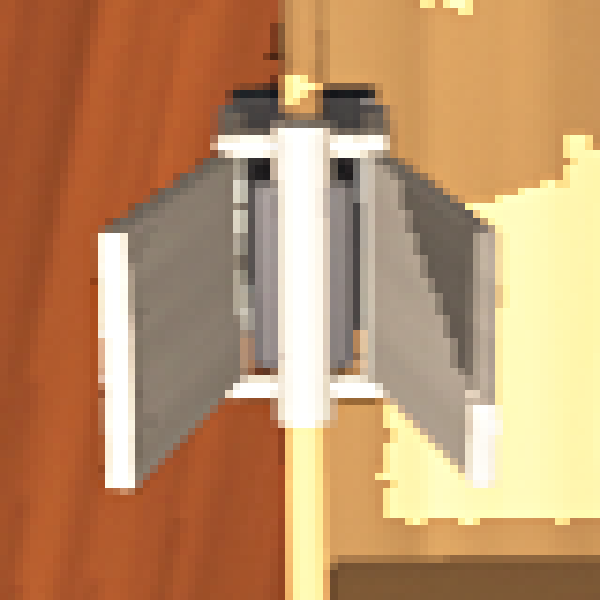

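```bash
python3 - <<'E'
from h import *
p=shot("wrist","tmp");s=p["st"];print(np.round(s["eef_pos"],4))
print(onplane(p,272,213,.131),onplane(p,248,213,.131),onplane(p,296,213,.131))
print(onplane(p,272,196,.131),onplane(p,272,230,.131), onplane(p,272.5,237,.075))
R=Ro.from_rotvec(s["eef_rot"]).as_matrix();T=np.array(s["eef_pos"])
print("tool pt", R.T@(onplane(p,272,213,.131)-T))
# TCP such that current orientation, hold point at handles xy
H=onplane(p,272,213,.131);H[2]=.119;print(H-R@np.array([-.0187,0,0]))
E
```

```text
[ 0.5019 -0.3085  0.274 ]
[ 0.49902862 -0.32797441  0.131     ] [ 0.47568266 -0.33286283  0.131     ] [ 0.52249674 -0.32306042  0.131     ]
[ 0.4954485  -0.31084789  0.131     ] [ 0.50273102 -0.34568588  0.131     ] [ 0.50938094 -0.37551393  0.075     ]
tool pt [ 0.14251363 -0.01986214 -0.01155892]
[ 0.49957011 -0.32765905  0.1003105 ]
```

```bash
python3 - <<'E'
from h import *
p=shot("wrist","w12");s=p["st"];print(np.round(s["eef_pos"],4),yaw(s))
f=p["frame"][165:245,232:312];cv2.imwrite("pics/c12.png",cv2.resize(f,(600,600),interpolation=cv2.INTER_NEAREST))
E
```

```text
[ 0.5019 -0.3086  0.274 ] 0.2162952402136591
```

View pics/c12.png

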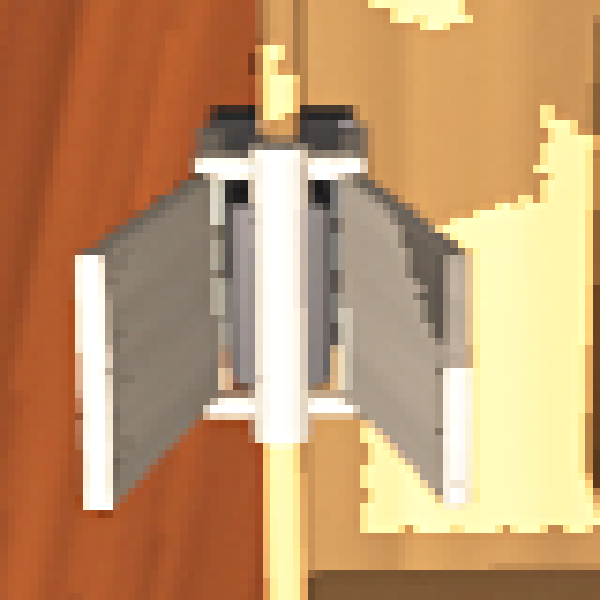

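```bash
python3 - <<'E'
from h import *
p=shot("wrist","tmp");s=p["st"];print(np.round(s["eef_pos"],4))
R=Ro.from_rotvec(s["eef_rot"]).as_matrix()
H=onplane(p,268.7,215.7,.131);print(H);H[2]=.119;print(H-R@np.array([-.0187,0,0]))
E
```

```text
[ 0.5019 -0.3086  0.2739]
[ 0.49629448 -0.33152647  0.131     ]
[ 0.49683388 -0.33121042  0.10031045]
```

```bash
python3 -m crank '[{"linear":[-1,-4,-12],"roll":0},{"linear":[-1,-4,-12],"roll":0},{"linear":[-1,-4,-12],"roll":0},{"linear":[-1,-4,-12],"roll":0},{"linear":[-1,-4,-12],"roll":0},{"linear":[0,-3,-12],"roll":0},{"linear":[0,0,-12],"roll":0},{"linear":[0,0,-12],"roll":0},{"linear":[0,0,-12],"roll":0},{"linear":[0,0,0],"roll":0}]' 1
python3 - <<'E'
from h import *
p=shot("wrist","w13");s=p["st"];print(yaw(s),np.round(s["eef_pos"],4),np.round(Ro.from_rotvec(s["eef_rot"]).as_matrix()[:,0],4))
s=ctrl.state();print(np.round(s["eef_pos"],4))
tips(p,["handles"])
E
```

```text
time: 13.93
eef_pos: [0.4937, -0.3327, 0.1502]
eef_rot: [-0.156, 1.537, 0.183]
force: [-0.6, 0.8, -0.5]
grip_width: 0.0856
0.2167377241315013 [ 0.4937 -0.3327  0.1502] [ 0.0247  0.02   -0.9995]
[ 0.4939 -0.3328  0.1514]
handles [([0.497, -0.334, 0.123], 0.74, [287.0, 244.0])]
```

View pics/w13.png

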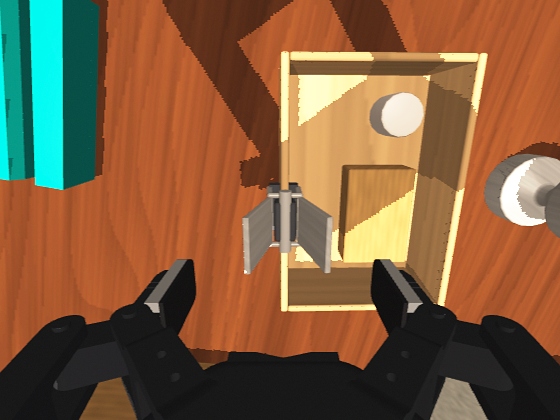

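```bash
python3 - <<'E'
from h import *
p=shot("wrist","w14");s=p["st"];print(np.round(s["eef_pos"],4))
f=p["frame"][170:290,230:350];cv2.imwrite("pics/c14.png",cv2.resize(f,(600,600),interpolation=cv2.INTER_NEAREST))
R=Ro.from_rotvec(s["eef_rot"]).as_matrix();T=np.array(s["eef_pos"])
H=onplane(p,288,246,.131);print(H,R.T@(H-T))
E
```

```text
[ 0.4944 -0.3331  0.1529]
[ 0.49748425 -0.33281703  0.131     ] [ 0.02193784 -0.00064172  0.00244866]
```

View pics/c14.png

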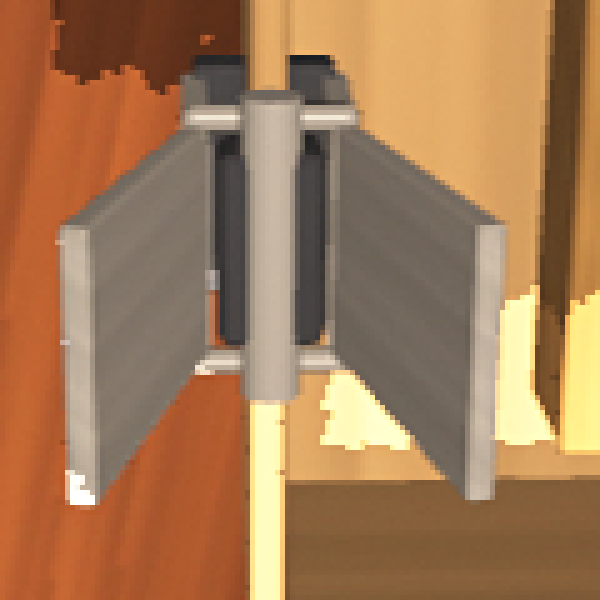

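```bash
python3 -m crank '[{"linear":[2,1,-10],"roll":0},{"linear":[0,0,-10],"roll":0},{"linear":[0,0,-10],"roll":0},{"linear":[0,0,-10],"roll":0},{"linear":[0,0,-8],"roll":0},{"linear":[0,0,0],"roll":0}]'
python3 - <<'E'
from h import *
p=shot("wrist","w15");s=ctrl.state();print(yaw(s),np.round(s["eef_pos"],4),np.round(Ro.from_rotvec(s["eef_rot"]).as_matrix()[:,0],4),s["force"])
p=shot("scene","s15");cv2.imwrite("pics/c15.png",cv2.resize(p["frame"][120:220,120:260],(784,560),interpolation=cv2.INTER_CUBIC))
E
```

```text
time: 14.58
eef_pos: [0.4975, -0.3326, 0.1028]
eef_rot: [-0.161, 1.532, 0.179]
force: [-0.9, -0.8, 0.8]
grip_width: 0.0855
0.2174030243385202 [ 0.4976 -0.3327  0.1035] [ 0.0308  0.0147 -0.9994] [-0.27677302 -0.08741505 -0.54064927]
```

View pics/w15.png

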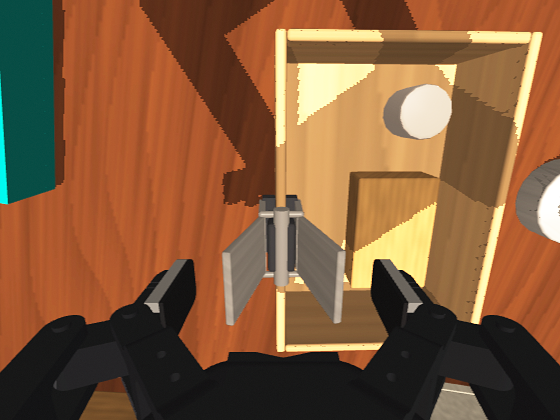

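View pics/c15.png

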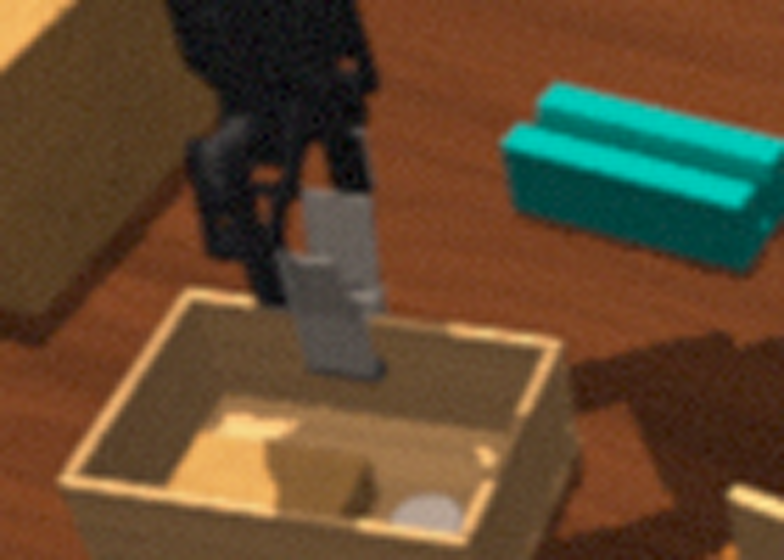

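```bash
python3 - <<'E'
from h import *
p=shot("wrist","tmp");M=np.array(p["mount"]);fx,fy,cx,cy=[p[k] for k in("fx","fy","cx","cy")]
def pj(P):
    c=M[:3,:3].T@(np.array(P)-M[:3,3]);return np.round([fx*c[0]/c[2]+cx,fy*c[1]/c[2]+cy],1)
for y in(-.03,-.02,-.01,0,.01,.02): print(y,pj((-.028,y,-.0265)),pj((-.013,y,-.0425)))
R=Ro.from_rotvec(p["st"]["eef_rot"]).as_matrix();T=p["st"]["eef_pos"]
q=shot("scene","tmp2")
for z in(-.0425,.0425):
  for y in(-.011,0,.011): 
    u,v=proj(q,R@np.array((-.013,y,z))+T);print(z,y,round((u-120)*5.6),round((v-120)*5.6))
f=p["frame"][190:340,190:390];cv2.imwrite("pics/c16.png",cv2.resize(f,(800,600),interpolation=cv2.INTER_CUBIC))
E
```

```text
-0.03 [227.2 348.7] [201.2 326.9]
-0.02 [226.  330.8] [199.6 310.3]
-0.01 [224.7 312.1] [198. 293.]
0 [223.4 292.6] [196.3 275. ]
0.01 [222.1 272.1] [194.5 256.2]
0.02 [220.7 250.7] [192.6 236.7]
-0.0425 -0.011 332 189
-0.0425 0 352 192
-0.0425 0.011 373 194
0.0425 -0.011 262 295
0.0425 0 283 297
0.0425 0.011 305 300
```

View pics/c16.png

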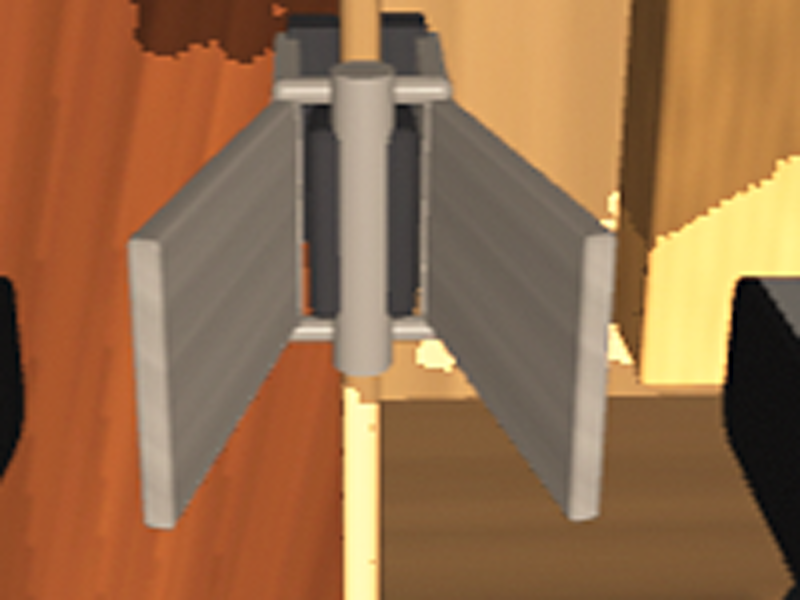

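```bash
python3 -m crank '[{"linear":[-0.5,2.5,-4],"roll":0},{"linear":[0,0,0],"roll":0}]'
python3 -m crank '[{"linear":[0,0,0],"roll":0},{"linear":[0,0,0],"roll":0},{"linear":[0,0,0],"roll":0},{"linear":[0,0,0],"roll":0},{"linear":[0,0,0],"roll":0},{"linear":[0,0,0],"roll":0}]' -1 35
python3 - <<'E'
from h import *
p=shot("wrist","w17");s=ctrl.state();print(yaw(s),np.round(s["eef_pos"],4),s["grip_width"],np.round(Ro.from_rotvec(s["eef_rot"]).as_matrix()[:,0],4),s["force"])
cv2.imwrite("pics/c17.png",cv2.resize(p["frame"][190:340,190:390],(800,600),interpolation=cv2.INTER_CUBIC))
E
```

```text
time: 14.95
eef_pos: [0.4981, -0.331, 0.1022]
eef_rot: [-0.164, 1.529, 0.176]
force: [0.9, 1.2, -1.2]
grip_width: 0.0854
time: 15.45
eef_pos: [0.4991, -0.3319, 0.1051]
eef_rot: [-0.167, 1.526, 0.173]
force: [0.4, 0.3, -0.9]
grip_width: 0.0247
0.21759372681991251 [ 0.4991 -0.3319  0.1051] 0.024910851681803417 [ 0.0374  0.0085 -0.9993] [ 0.09718839  0.55233329 -0.5398483 ]
```

View pics/c17.png

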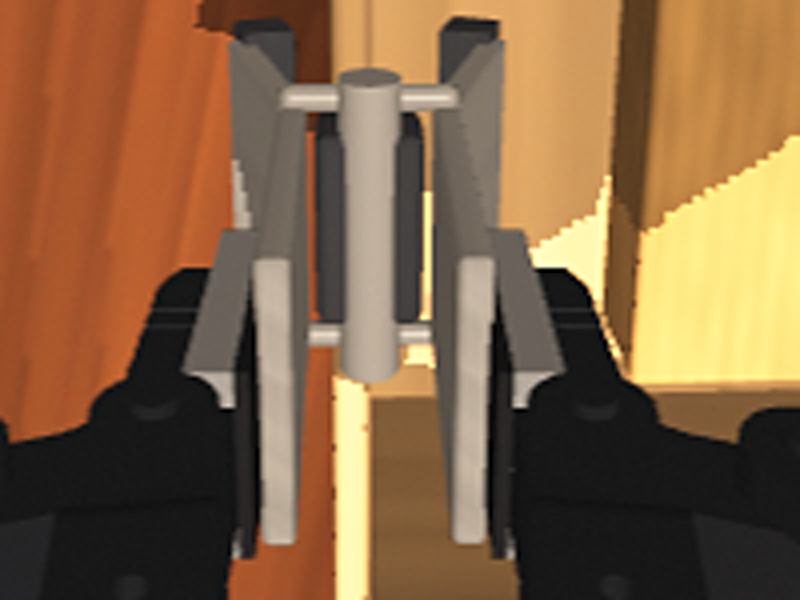

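```bash
python3 -m crank '[{"linear":[0,0,8],"roll":0},{"linear":[0,0,12],"roll":0},{"linear":[0,0,18],"roll":0},{"linear":[0,0,20],"roll":0},{"linear":[0,0,25],"roll":0},{"linear":[0,0,25],"roll":0},{"linear":[0,0,0],"roll":0}]'
python3 - <<'E'
from h import *
p=shot("wrist","w18");s=ctrl.state();print(yaw(s),np.round(s["eef_pos"],4),s["grip_width"],np.round(Ro.from_rotvec(s["eef_rot"]).as_matrix()[:,0],4),s["force"])
q=shot("scene","s18");print(); tips(q,["clip","tip_a","handles"])
E
```

```text
time: 16.08
eef_pos: [0.4978, -0.3306, 0.2216]
eef_rot: [-0.165, 1.527, 0.175]
force: [0.4, -0.5, -0.5]
grip_width: 0.0248
0.2174999108598565 [ 0.4975 -0.3304  0.2195] 0.02471876208632856 [ 0.0346  0.0112 -0.9993] [-1.034671    1.09403966 -0.45538279]

clip [([0.495, -0.33, 0.198], 0.72, [172.0, 139.0])]
tip_a [([0.513, -0.323, 0.155], 0.72, [174.0, 157.0]), ([0.487, -0.333, 0.15], 0.44, [177.0, 152.0])]
handles [([0.499, -0.333, 0.232], 0.9, [167.0, 128.0]), ([0.512, -0.323, 0.153], 0.3, [174.0, 157.0])]
```

View pics/w18.png

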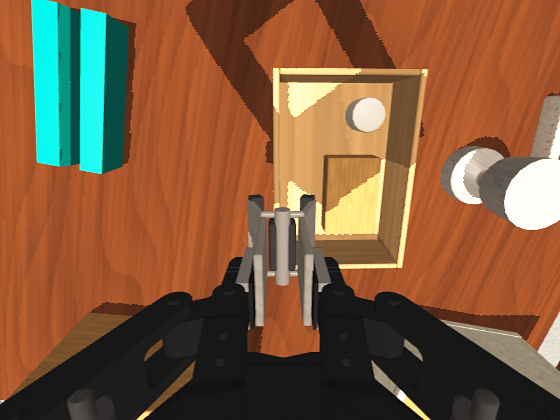

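View pics/s18.png

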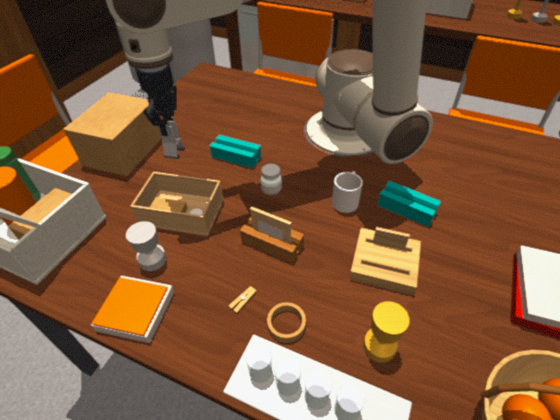

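```bash
python3 -m crank '[{"linear":[6,25,0],"roll":-0.03},{"linear":[6.5,33,0],"roll":-0.033},{"linear":[6.5,33,0],"roll":-0.033},{"linear":[6.5,33,0],"roll":-0.033},{"linear":[6.5,33,0],"roll":-0.033},{"linear":[6.5,33,0],"roll":-0.033},{"linear":[6.5,33,0],"roll":-0.033},{"linear":[6.5,33,0],"roll":-0.033},{"linear":[5,25,0],"roll":-0.033},{"linear":[0,0,0],"roll":0}]'
python3 - <<'E'
from h import *
p=shot("wrist","w19");s=ctrl.state();print(yaw(s),np.round(s["eef_pos"],4),s["grip_width"],np.round(Ro.from_rotvec(s["eef_rot"]).as_matrix()[:,0],4),s["force"])
E
```

```text
time: 17.17
eef_pos: [0.5488, -0.0361, 0.2036]
eef_rot: [0.089, 1.552, -0.063]
force: [0.4, -0.0, -0.7]
grip_width: 0.0251
-0.09563671584440625 [ 0.5485 -0.0377  0.2033] 0.024865731079503534 [ 0.0177  0.0151 -0.9997] [-0.3267893   0.30436053 -1.74480622]
```

View pics/w19.png

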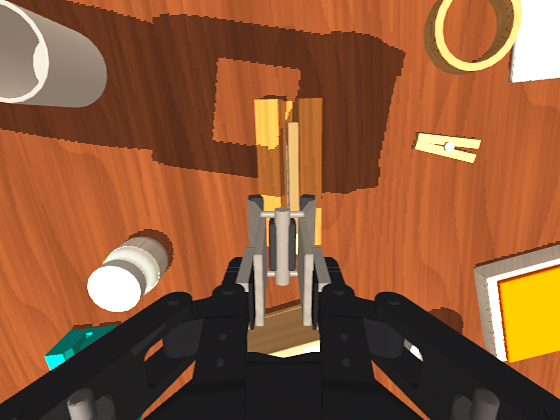

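```bash
python3 -m crank '[{"linear":[5,7,0],"roll":0.02},{"linear":[4.5,7,0],"roll":0},{"linear":[0,0,0],"roll":0}]'
python3 - <<'E'
from h import *
p=shot("wrist","w20");s=ctrl.state();print(yaw(s),np.round(s["eef_pos"],4),s["grip_width"],np.round(Ro.from_rotvec(s["eef_rot"]).as_matrix()[:,0],4))
cv2.imwrite("pics/c20.png",cv2.resize(p["frame"][90:290,190:390],(600,600),interpolation=cv2.INTER_CUBIC))
q=shot("scene","s20");tips(q,["clip","tip_a","board_top"])
E
```

```text
time: 17.47
eef_pos: [0.5581, -0.0237, 0.2018]
eef_rot: [0.07, 1.556, -0.045]
force: [-0.0, -0.6, -0.2]
grip_width: 0.0247
-0.07321590547361947 [ 0.5578 -0.0243  0.2017] 0.024369878334733808 [ 0.0144  0.0153 -0.9998]
clip [([0.555, -0.02, 0.178], 0.82, [271.0, 193.0])]
tip_a [([0.544, -0.02, 0.136], 0.61, [274.0, 203.0]), ([0.572, -0.021, 0.137], 0.58, [268.0, 210.0])]
board_top [([0.56, -0.02, 0.106], 0.79, [271.0, 216.0]), ([0.722, 0.307, 0.001], 0.15, [380.0, 347.0])]
```

View pics/c20.png

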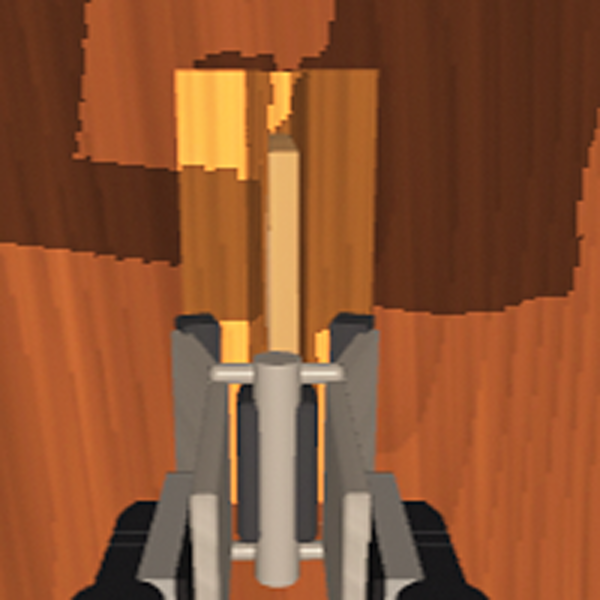

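```bash
python3 -m crank '[{"linear":[2,0,0],"roll":0},{"linear":[0,0,-6],"roll":0},{"linear":[0,0,-8],"roll":0},{"linear":[0,0,0],"roll":0}]'
python3 - <<'E'
from h import *
p=shot("wrist","w21");s=ctrl.state();print(yaw(s),np.round(s["eef_pos"],4),s["grip_width"],np.round(Ro.from_rotvec(s["eef_rot"]).as_matrix()[:,0],4))
cv2.imwrite("pics/c21.png",cv2.resize(p["frame"][90:290,190:390],(600,600),interpolation=cv2.INTER_CUBIC))
E
```

```text
time: 18.05
eef_pos: [0.5596, -0.026, 0.1872]
eef_rot: [0.071, 1.554, -0.047]
force: [0.0, -0.1, -1.4]
grip_width: 0.0248
-0.07589218301570971 [ 0.5597 -0.0259  0.1879] 0.025074809339476752 [ 0.0164  0.0146 -0.9998]
```

View pics/c21.png

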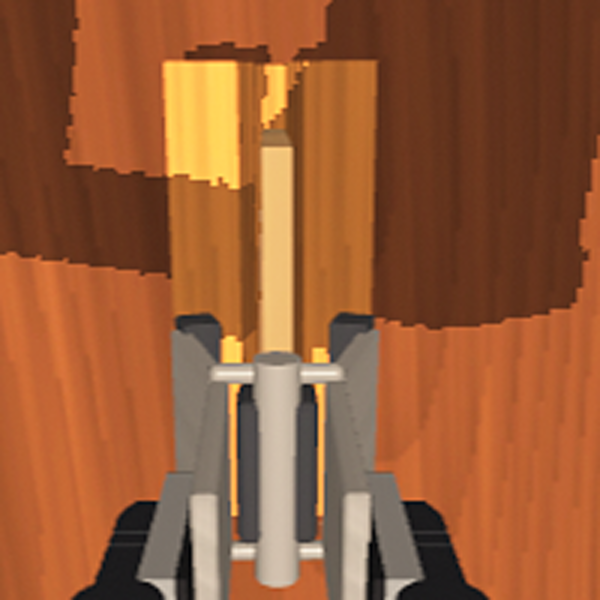

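```bash
python3 -m crank '[{"linear":[0,1,-6],"roll":0},{"linear":[0,1,-6],"roll":0},{"linear":[0,0,-6],"roll":0},{"linear":[0,0,0],"roll":0}]'
python3 - <<'E'
from h import *
p=shot("wrist","w22");s=ctrl.state();print(yaw(s),np.round(s["eef_pos"],4),s["grip_width"],np.round(Ro.from_rotvec(s["eef_rot"]).as_matrix()[:,0],4),np.round(s["force"],1))
cv2.imwrite("pics/c22.png",cv2.resize(p["frame"][90:290,190:390],(600,600),interpolation=cv2.INTER_CUBIC))
E
```

```text
time: 18.43
eef_pos: [0.5596, -0.0237, 0.1679]
eef_rot: [0.071, 1.554, -0.047]
force: [0.2, -0.4, -0.4]
grip_width: 0.0248
-0.07593207963698707 [ 0.5597 -0.0237  0.1685] 0.024509963630777367 [ 0.0167  0.0146 -0.9998] [-0.5 -0.2 -0.8]
```

View pics/c22.png

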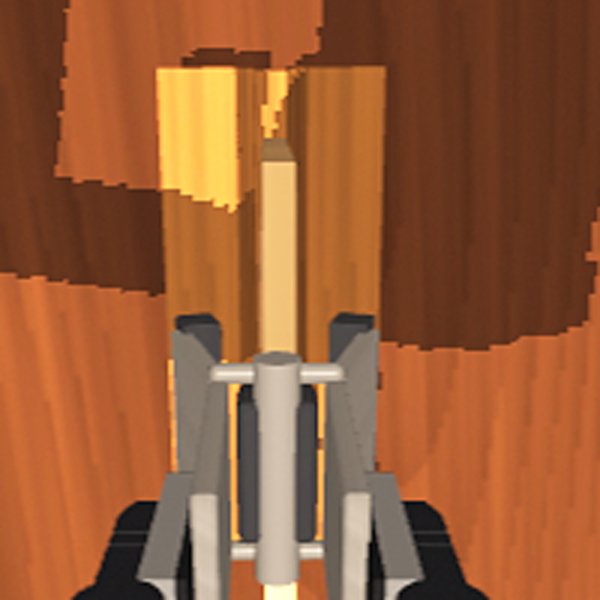

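```bash
python3 -m crank '[{"linear":[0.7,0,-5],"roll":0},{"linear":[0,0,-6],"roll":0},{"linear":[0,0,0],"roll":0}]'
python3 - <<'E'
from h import *
p=shot("wrist","w23");s=ctrl.state();print(yaw(s),np.round(s["eef_pos"],4),s["grip_width"],np.round(Ro.from_rotvec(s["eef_rot"]).as_matrix()[:,0],4),np.round(s["force"],1))
q=shot("scene","s23");tips(q,["clip","tip_a","board_top"])
a=cv2.resize(p["frame"][90:290,190:390],(400,400),interpolation=cv2.INTER_CUBIC)
b=cv2.resize(q["frame"][175:255,235:315],(400,400),interpolation=cv2.INTER_CUBIC)
cv2.imwrite("pics/c23.png",np.hstack([a,b]))
s=ctrl.state();print(np.round(s["eef_pos"],4))
E
```

```text
time: 18.73
eef_pos: [0.5607, -0.0237, 0.1568]
eef_rot: [0.071, 1.553, -0.047]
force: [-1.0, 0.5, -1.0]
grip_width: 0.0245
-0.07582101076718893 [ 0.5608 -0.0237  0.1573] 0.024515497649631575 [ 0.0178  0.0144 -0.9997] [-0.3  0.6 -0.5]
clip [([0.561, -0.018, 0.135], 0.63, [271.0, 208.0])]
tip_a [([0.545, -0.021, 0.091], 0.68, [274.0, 216.0]), ([0.577, -0.022, 0.093], 0.55, [268.0, 224.0]), ([0.562, -0.019, 0.135], 0.4, [271.0, 208.0])]
board_top [([0.564, -0.02, 0.104], 0.95, [270.0, 218.0])]
[ 0.5611 -0.0238  0.1583]
```

View pics/c23.png

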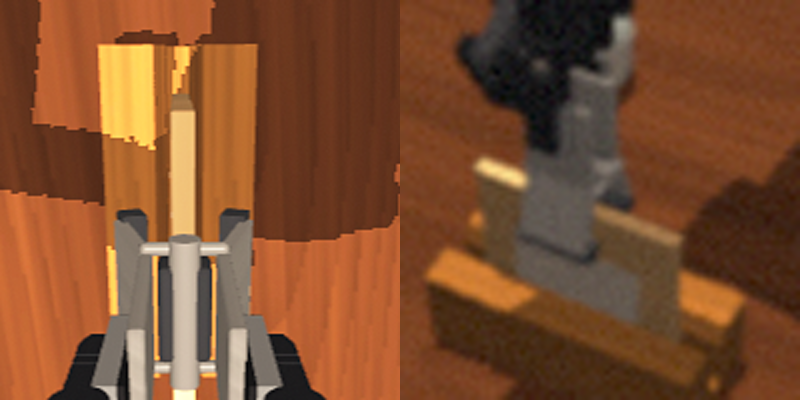

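```bash
python3 - <<'E'
from h import *
for i in range(5):
    p=shot("wrist","w24");s=ctrl.state();print(np.round(s["eef_pos"],4),round(s["grip_width"],4),np.round(s["force"],1))
q=shot("top","t24"); q=shot("scene","s24")
m=np.array(p["mount"])
cv2.imwrite("pics/c24.png",cv2.resize(p["frame"][150:290,215:355],(600,600),interpolation=cv2.INTER_CUBIC))
E
```

```text
[ 0.5611 -0.0238  0.1583] 0.0246 [-0.2  0.4 -1.1]
[ 0.5611 -0.0238  0.1582] 0.0244 [-0.9 -0.6 -0.7]
[ 0.5611 -0.0238  0.1582] 0.025 [-0.3 -0.5 -1. ]
[ 0.5611 -0.0238  0.1582] 0.0249 [ 0.6  0.  -0.4]
[ 0.5611 -0.0238  0.1581] 0.0249 [ 0.1  0.1 -0.8]
```

View pics/c24.png

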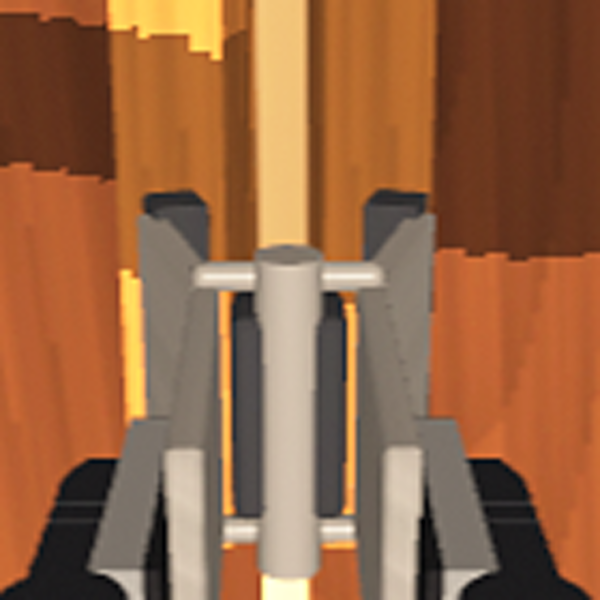

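View pics/t24.png

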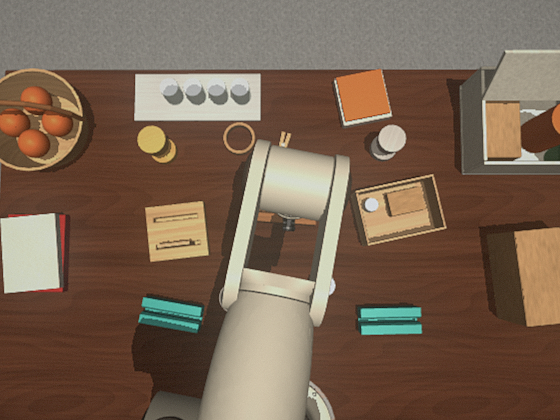

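```bash
python3 - <<'E'
from h import *
print(order.close_job())
E
```

```text
the job is handed in; nothing more can be done
None
```

The job is done and handed in at about 19 s of the 61 s allowed. The larger board stands in the brown stand, and the gripper still holds the clip wide open astride the board's top edge.

**Board:** It bottomed out at the same height on two pushes, so I take it to be on the slot floor. After letting go, a fit to the wrist picture put its centre at (0.559, -0.021), against about (0.559, -0.021) for the stand. That is centred to within about 1 mm.

**Clip:**
- The finger opening is 25 mm, which matches the clip at its end stop.
- The network's tip points and the arm pose put the jaw tips 17–19 mm below the board's top edge.
- In the last wrist picture the board lies midway between the jaws with a clear gap on both sides. No contact force shows, and the pose held steady over five readings.

**Other things:** In the last top view everything it shows is where it was. The arm hides part of the middle of the table there, including most of the mug and jar and part of the peg.

**Checks that disagreed:**
- The tool gained 1–2.5° of tilt during the moves, and the moves cannot correct tilt directly. At the end it was about 1.3°, so the clip sits about that much off vertical.
- The first in-hand estimate of the board's height, from the wrist camera, was about 10 mm off the scene camera's. I used the scene view and the contact with the slot floor instead.
- The board first went in about 3 mm off centre along the slot, so I raised it 2 mm, shifted it and pushed it home again.

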